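Stand the third kiln prop and check it with the swing gauge

ROBOT

A 6-joint arm with a two-finger parallel gripper is mounted at the origin on a cart in front of the work surface, level with it; the furniture and walls round the work are solid. World frame = base frame: x ahead of the robot, y to its left, z up, the work surface at z = 0. Lengths are in m, angles in rad, forces in N, time in s.
With the tool pointing down it reaches from about 0.3 to 0.875 m from the base axis. Payload 6.4 kg.
Tool frame: the origin (TCP) lies midway between the tips of the shut fingers; the grasp point (between the pads) lies 19 mm behind it; z points along the fingers, y is the direction in which the jaws open and shut (so a half turn about z gives the same grasp; the last joint's range is limited). The gripper opens to 88 mm and grips with 3 to 60 N. Pads are 18 mm wide; open, the fingers measure 123 mm over their backs; the gripper's body (75 mm by 187 mm) begins 45 mm behind the grasp point.
Start: joints at [1.02, 0.181, 1.607, -0, 1.354, -0.206], TCP at [0.194, 0.541, 0.239] pointing down, gripper open.
Joint ranges: [-2.99, 2.99], [-0.89, 2.07], [0.3, 2.58], [-1.14, 4.28], [0, 2.63], [-3.12, 3.12]. Speed limits (rad/s): [2.57, 2.57, 3.01, 3.14, 3.14, 3.14].

INTERFACE

Orientations are given as a unit quaternion [w, x, y, z].
In Python, from bench import r gives the robot as it stands.
- The arm moves only by the tool apply_moves, never from a script. Its argument "targets" is a list of rows, each a list of 7 numbers: the shift along the tool's x, y, z in mm, then the turn, a rotation vector about the tool's x, y, z in degrees, then the finger opening in mm, from 0 to 88.1. A call has exactly 8 rows; each row is the pose to reach, as a shift and turn from the pose measured when the call began, along the tool's axes at that moment; what a row does not reach only later rows make up. A row lasts 1/10 s, in which the tool goes at most 50 mm and 8.59 degrees, less where a joint would pass 70% of its speed; a pose out of reach is approached as far as the arm can. A call with a gripper value outside its range is refused whole. The fingers move at their own pace and stop on an object; the grip force is fixed at half the most. Time passes only in rows, so rows that repeat a pose let the fingers close, or fill a call up. It gives the time, the measured TCP pose, the force and the opening at its end, in the units of the state.
- r.get_obs(): the state, without advancing time (a new reading comes with each control period).
- r.get_image(name): name is "scene" or "side" or "wrist"; returns a dict with "frame" (400x640x3 uint8, red, green, blue), "range_z" (400x640 float32, m along the optical axis (not along the pixel's ray), 0 where there is no reading), "fx", "fy", "cx", "cy" (pixels), "rvec" (rotation vector, rad) and "tvec" (3), from world to camera coordinates, as OpenCV has them; the wrist camera has in their place "T_tool_cam" (4x4, takes a point from camera to tool coordinates, whose origin is the TCP and whose axes are the flange's). Camera axes: x right, y down, z forward; pixel columns grow to the right and rows downward; lengths in m; the calibration is good to about 2 mm. A picture is of the moment at which its call begins: read the wrist's pose just before it.
- r.sign_off(): hands the job in, once; it reports no verdict.
Trained networks look in a picture, given as the dict that the camera call returned (one of the last four; its "shot" number tells which), for a name from the list of things; names that differ only in an ending like _2 or _b are one class to them, and where a whole thing is asked for, a point or a joint stands for the part that bears it (a point fixed in the world has none). Each returns a list of dicts, best first, with "conf" (0 to 1); they miss things now and then, are a little off and sometimes report something else, mostly with a low value. They report only what shows in the picture. A call takes as long as a camera call. They do not tell look-alikes from the thing itself.
- r.boxes_of(picture, name): "at" ([x, y, z] in m, in the coordinates of the camera as it stood for that picture, good to about 4 mm: the middle of the surface that is visible of it).
The state is a dict: "clock": time; "joints": joint angles; "qd": joint speeds; "joint_torque": joint torques, N m; "eef_pos": TCP position; "ee_rot": TCP orientation; "force": force on the tool from outside, world axes, zero at the start; "wrist_torque": the same for the moment, N m; "width": opening from 0.0 (shut) to 1.0 (fully open).
Only numpy, scipy, OpenCV 4.12 (cv2) and the standard library are available. Lean on these libraries where they do the work, as an engineer would, in place of code of your own. Each camera call takes 0.05 s, during which the arm holds its last target.

TASK

The kiln shelf needs a third prop of the same height as the two that stand on it. Swing the gauge bar right off the shelf, stand the matching prop from the table upright inside the ring drawn on the shelf and let go, leaving it to stand by itself for a moment to see that it does not wobble; then swing the bar back so that it lies across above the top of the new prop. Do not shift the two standing props, nor disturb the jar and the small cup.

Things in the scene. Friction and masses are not known exactly. Their poses are not given: they have to be found in the camera images.
- kiln_shelf: fixed grey slab on the table, 220 (its x) x 200 (its y) x 15 mm thick; origin under its centre, z up. Its flat top is 15 mm above the table.
- ring_mark: thin reddish ring, 70 mm across, drawn on the shelf's top round the free place; origin at its centre, 15 mm above the table. Drawn at one of the shelf's three prop places: x, y = (-65, -65), (70, -65) or (0, 65) mm in the shelf's frame. The whole foot of the new prop belongs inside it.
- long_prop: the matching prop: plain white square ceramic bar, 30 x 30 x 120 mm, 0.15 to 0.3 kg, lying on the table to the right of the shelf. Origin on the middle of one long side (the side it lies on at the start), x along its length, z across it. Both ends are flat and alike: either may be the foot.
- long_prop_mid (a point): the middle of the long prop (15 mm from each long side, 60 mm from each end); x along its length
- short_prop: a prop that does not match: same white square bar but 30 x 30 x 85 mm, also lying on the table; not needed. Origin on the middle of the side it lies on, x along its length.
- standing_1: prop 30 x 30 x 120 mm that stands on the shelf at one of the three places; loose; origin at the centre of its foot, z up. Its top is 135 mm above the table.
- standing_2: the other standing prop, the same as standing_1
- gauge: fixed swing gauge on the left of the shelf: round dark foot 72 mm across, upright steel column 12 mm thick, 168 mm high; origin at the table on the column's axis (the bar's hinge axis); its x and y are parallel to the shelf's. Axis at x, y = (20, 170) mm in the shelf's frame.
- gauge_bar (a joint): angle of the flat aluminium gauge bar about the column, -0.7 to 2.3 rad; stays where left (0.06 N m). At 0 it points along the gauge's -y, over the shelf; growing turns it clockwise from above: at 1.57 along the gauge's -x, above 1.1 off the shelf. Bar 14 mm wide, 10 thick, reaching 270 from the axis; underside 143 above the table, 8 above the tops of 120 mm props on the shelf.
- bar_grip (a point): grip point on the bar's upright round wooden handle, 14 mm thick, 150 mm from the hinge axis, on top of the bar: it reaches from 153 to 198 mm above the table, this point is at 180 mm. x points outward along the bar, z up. The handle turns with the bar; the fingers may let it turn between them.
- jar: white-lidded glaze jar, 59 mm across, 82 mm high, standing loose on the table; origin under its centre. Leave it alone.
- slip_cup: small blue cup, 52 mm across, 45 mm high, standing loose on the table near the robot; origin under its centre. Leave it alone.
Things that resemble listed ones, but are neither listed nor needed, are in the scene too. Leave any black or orange look-alike of the long_prop alone.

How it is judged:
On the way, in this order (a step that is already met when the one before it is completed fails the run):
1. the gauge bar is swung right off the shelf (joint above 1.1 rad) (value of joint gauge_bar above 1.1 rad), for 0.2 s.
2. with the bar still off the shelf, the long prop stands upright in the ring by itself, not touched by the robot, for half a second (value of joint gauge_bar above 1.1 rad and horizontal distance between long_prop_mid and ring_mark below 0.016 m and height (world z) of long_prop_mid between 0.07 and 0.08 m and (angle between long_prop_mid's own x axis and vertical below 0.04 rad or angle between long_prop_mid's own x axis and vertical above 3.1016 rad) and linear speed of long_prop below 0.02 m/s and angular speed of long_prop below 0.1 rad/s and contact force between each of the arm, the fingers and long_prop below 0.05 N), for 0.5 s.
At the end, for the whole second after the job is handed in: The long prop stands upright (within 0.04 rad) on the shelf, its axis within 16 mm of the ring's centre, at rest; the gauge bar lies at rest above it, the bar's centre line within 15 mm of the prop's axis (horizontal distance between long_prop_mid and ring_mark below 0.016 m and height (world z) of long_prop_mid between 0.07 and 0.08 m and (angle between long_prop_mid's own x axis and vertical below 0.04 rad or angle between long_prop_mid's own x axis and vertical above 3.1016 rad) and linear speed of long_prop below 0.02 m/s and angular speed of long_prop below 0.1 rad/s and y of long_prop_mid in the frame of bar_grip between -0.015 and 0.015 m and x of long_prop_mid in the frame of bar_grip between -0.12 and 0.12 m and velocity of joint gauge_bar between -0.05 and 0.05 rad/s); the robot touches nothing.
It fails at once if a standing prop is shifted by more than 12 mm or tipped (distance of any of standing_1, standing_2 from where it was at the start of the episode above 0.012 m or angle between any of standing_1, standing_2's own z axis and vertical above 0.15 rad).
It fails at once if the jar or the cup is shifted by more than 20 mm or tipped (distance of any of jar, slip_cup from where it was at the start of the episode above 0.02 m or angle between any of jar, slip_cup's own z axis and vertical above 0.3 rad).
It also fails if it takes over 72 s, if anything falls off the work surface, if the arm or the gripper's body presses on something with over 40 N, if the wrist force passes 120 N, or if a joint passes its speed limit or range.

## Working session

There is one attempt and no reset: what is moved stays moved. The work goes in short steps, Python scripts to look and compute and a tool call to move; the robot and the scene stay as the last step left them, time stands still between calls to the robot, and variables do not carry over. Pictures are saved under pics/ and viewed, and the job is handed in when it is done.

Besides the shell and the picture viewer there is one more tool, called after "Request:" by a JSON object that holds its "op" and its "data". apply_moves: Moves the arm, as the interface text tells. Its arguments: {"type":"object","properties":{"targets":{"type":"array","items":{"type":"array","items":{"type":"number"}}}},"required":["targets"]}

```bash
ls; mkdir -p pics
cat > h.py <<'E'
import numpy as np, cv2
from scipy.spatial.transform import Rotation as R
from bench import r
def pose():
    o=r.get_obs(); q=o['ee_rot']; T=np.eye(4); T[:3,:3]=R.from_quat([q[1],q[2],q[3],q[0]]).as_matrix(); T[:3,3]=o['eef_pos']; return T,o
def cam(name):
    T,o=pose(); p=r.get_image(name)
    if name=='wrist': M=T@np.array(p['T_tool_cam'])
    else:
        Rm=R.from_rotvec(np.array(p['rvec']).ravel()).as_matrix(); M=np.eye(4); M[:3,:3]=Rm.T; M[:3,3]=-Rm.T@np.array(p['tvec']).ravel()
    return p,M
def cloud(p,M):
    z=p['range_z']; v,u=np.mgrid[:z.shape[0],:z.shape[1]]
    P=np.stack([(u-p['cx'])/p['fx']*z,(v-p['cy'])/p['fy']*z,z],-1)
    W=P@M[:3,:3].T+M[:3,3]; W[z<=0]=np.nan; return W
def pix(p,M,w):
    c=M[:3,:3].T@(np.array(w)-M[:3,3]); return [round(float(c[0]/c[2]*p['fx']+p['cx'])),round(float(c[1]/c[2]*p['fy']+p['cy']))]
def save(p,n): cv2.imwrite('pics/'+n,p['frame'][:,:,::-1])
E
python3 - <<'E'
from h import *
T,o=pose();print(o)
names=['kiln_shelf','ring_mark','long_prop','short_prop','standing_1','gauge','gauge_bar','bar_grip','jar','slip_cup']
for c in ['scene','side','wrist']:
    p,M=cam(c); save(p,c+'0.png')
    print(c,M[:3,3].round(3),p['fx'])
    for n in names:
        for d in r.boxes_of(p,n):
            w=M[:3,:3]@np.array(d['at'])+M[:3,3]; print(n,round(d['conf'],2),w.round(3),pix(p,M,w))
E
```

```text
pics
{'clock': 0.0, 'joints': array([ 1.01974088e+00,  1.81540795e-01,  1.60799611e+00, -1.24031643e-05,
        1.35382074e+00, -2.06303265e-01]), 'qd': array([ 0.00065932, -0.00117488, -0.00030209,  0.00095815, -0.00027469,
       -0.00253009]), 'joint_torque': array([ 1.27776488e-06, -4.33880889e+01, -3.41847539e+01,  7.00197159e-02,
        3.89592431e-02, -1.31518282e-04]), 'eef_pos': array([0.1940285 , 0.54069963, 0.23781604]), 'ee_rot': array([-3.20626786e-04,  1.71522321e-01,  9.85179839e-01, -8.22211855e-04]), 'force': array([-0.04570805,  0.46538197,  0.01042923]), 'wrist_torque': array([ 0.03973358, -0.01637372,  0.03358998]), 'width': 1.001686652426811}
scene [ 0.894 -1.123  1.296] 512.0866496760356
kiln_shelf 0.77 [0.6   0.059 0.018] [344, 205]
long_prop 0.67 [ 0.535 -0.166  0.035] [306, 247]
long_prop 0.59 [0.483 0.268 0.029] [328, 158]
long_prop 0.56 [ 0.675 -0.411  0.036] [328, 324]
short_prop 0.71 [ 0.717 -0.221  0.065] [359, 267]
short_prop 0.7 [ 0.547 -0.304  0.035] [296, 283]
standing_1 0.73 [ 0.521 -0.001  0.085] [317, 199]
standing_1 0.56 [0.592 0.12  0.094] [34
[... 397 characters left out ...]
22] [308, 268]
long_prop 0.72 [ 0.672 -0.389  0.03 ] [294, 160]
long_prop 0.69 [0.484 0.293 0.031] [335, 330]
long_prop 0.63 [ 0.544 -0.16   0.029] [326, 206]
long_prop 0.29 [0.568 0.095 0.02 ] [309, 269]
standing_1 0.66 [0.515 0.027 0.082] [331, 236]
standing_1 0.6 [0.595 0.153 0.075] [295, 270]
gauge 0.58 [ 0.544 -0.276  0.032] [329, 182]
gauge 0.57 [0.61  0.24  0.147] [282, 277]
gauge 0.17 [0.512 0.026 0.078] [332, 236]
gauge_bar 0.57 [0.573 0.142 0.153] [303, 246]
bar_grip 0.92 [0.574 0.138 0.148] [303, 246]
jar 0.84 [ 0.718 -0.18   0.06 ] [270, 191]
slip_cup 0.72 [ 0.389 -0.043  0.031] [377, 234]
slip_cup 0.65 [ 0.544 -0.16   0.025] [326, 206]
wrist [0.13  0.564 0.386] 296.8881184661644
```

Run:
```python
import cv2
a=cv2.imread('pics/scene0.png');b=cv2.imread('pics/side0.png')
cv2.imwrite('pics/sc.png',cv2.resize(a[120:360,220:440],None,fx=2.5,fy=2.5,interpolation=cv2.INTER_CUBIC)[:600])
cv2.imwrite('pics/sd.png',cv2.resize(b[130:370,200:460],None,fx=2.5,fy=2.5,interpolation=cv2.INTER_CUBIC))
```

```text
(no output)
```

View pics/sc.png

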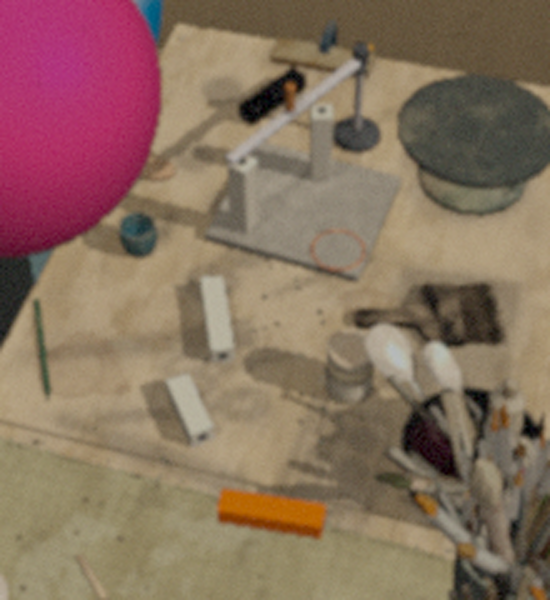

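View pics/sd.png

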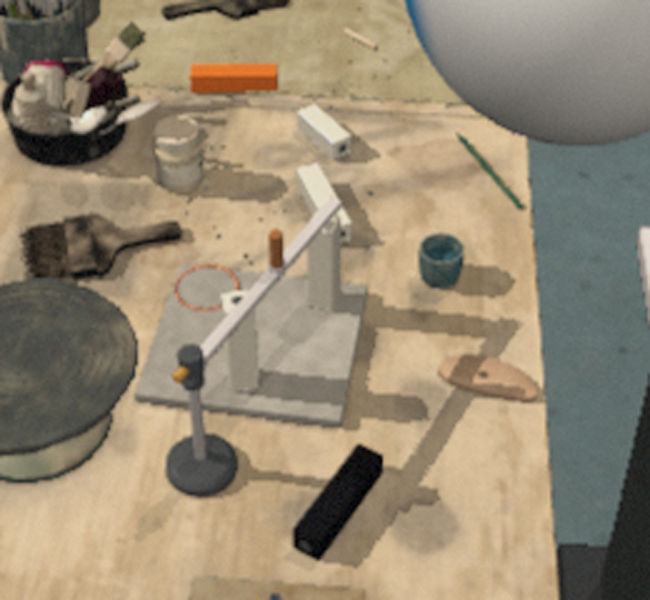

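View pics/scene0.png

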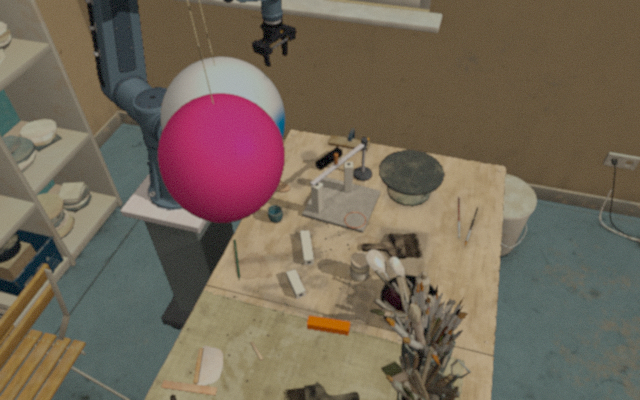

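The scene view has two white bars, at (306,247), the longer one, and at (296,283), the shorter one. The look-alikes are black (328,158) and orange (328,324). The ring is at about (355,220) on the shelf's far-right corner, and a balloon hangs at (222,155). Next I'll measure everything from the depth.

Run:
```python
from h import *
def rect(P):
    (c,s,a)=cv2.minAreaRect((P[:,:2]*1000).astype(np.float32)); return np.round(c,1),np.round(s,1),round(a,1)
for c in ['scene','side']:
    p,M=cam(c); W=cloud(p,M); F=p['frame'].astype(int)
    z=W[...,2]; x=W[...,0]; y=W[...,1]
    print(c,'table z',np.nanmedian(z[(x>.4)&(x<.7)&(y<-.1)&(y>-.25)&(z<.02)]))
    # balloon
    if c=='scene':
        for q in [(222,155),(250,80),(180,155)]: print('ball',W[q[1],q[0]].round(3))
    # long prop top & short prop
    for nm,(cx,cy) in dict(long=(.54,-.163),short=(.547,-.30)).items():
        m=(np.hypot(x-cx,y-cy)<.09)&(z>.022)&(z<.045)&(F.min(-1)>110)
        print(nm,m.sum(),rect(W[m]),np.median(z[m]))
    # ring red pixels
    m=(F[...,0]-F[...,2]>45)&(F[...,0]-F[...,1]>25)&(abs(z-.015)<.012)&(x>.45)&(x<.8)&(abs(y)<.25)
    P=W[m]; 
    if len(P)>5:
        A=np.c_[2*P[:,:2],np.ones(len(P))]; s=np.linalg.lstsq(A,(P[:,:2]**2).sum(1),rcond=None)[0]; print('ring',m.sum(),s[:2],np.sqrt(s[2]+s[0]**2+s[1]**2),np.median(P[:,2]))
    m=(x>.4)&(x<.75)&(y>-.08)&(y<.22)&(abs(z-.015)<.006)&(F.max(-1)-F.min(-1)<25)
    m=cv2.morphologyEx(m.astype(np.uint8),cv2.MORPH_OPEN,np.ones((3,3)))>0
    print('shelf',m.sum(),rect(W[m]))
    for nm,(cx,cy) in dict(s1=(.515,.02),s2=(.595,.135)).items():
        m=(np.hypot(x-cx,y-cy)<.05)&(z>.04)&(z<.13)
        print(nm,m.sum(),rect(W[m]),W[m].mean(0))
        m=(np.hypot(x-cx,y-cy)<.05)&(z>.131)&(z<.139);print(m.sum(),W[m].mean(0) if m.any() else '')
    m=(x>.4)&(x<.7)&(y>-.1)&(y<.3)&(z>.144)&(z<.160); print('bar',m.sum(),rect(W[m]))
    m=(x>.4)&(x<.7)&(y>-.1)&(y<.3)&(z>.165)&(F[...,0]-F[...,2]>30); print('handle',m.sum(),W[m].mean(0),np.nanmax(z[m]) if m.any() else '')
    m=(x>.5)&(x<.75)&(y>.15)&(y<.35)&(z>.02)&(z<.14)&(F.max(-1)<140); print('col',m.sum(),rect(W[m]))
    m=(np.hypot(x-.39,y+.05)<.05)&(z>.01);print('cup',rect(W[m]))
    m=(np.hypot(x-.718,y+.2)<.07)&(z>.03)&(z<.1);print('jar',rect(W[m]))
```

```text
scene table z 0.0012133802152908268
ball [ 0.46  -0.421  0.612]
ball [ 0.373 -0.072  0.559]
ball [ 0.372 -0.437  0.606]
long 288 (array([ 530.8, -153. ]), array([ 29.9, 126. ]), 24.5) 0.031150721175368323
short 246 (array([ 538.2, -277.1]), array([ 59.4, 127.3]), 11.5) 0.030706210087011798
ring 51 [0.65124492 0.00395722] 0.03454358805374887 0.016711846591349833
shelf 200 (array([554.7, 100.4]), array([252.4, 147.6]), 83.3)
s1 220 (array([521.8,   3.9]), array([40.5, 27.3]), 25.6) [0.51987459 0.00312434 0.08686616]
42 [0.51912052 0.00905896 0.13498882]
s2 177 (array([590.1, 126.1]), array([23.9, 38.5]), 72.1) [0.59467543 0.12503624 0.08718566]
47 [0.59297877 0.13430253 0.13604143]
bar 307 (array([568.8, 129.4]), array([295.6,  22.5]), 64.7)
handle 44 [0.559537   0.10744164 0.18981394] 0.379026366958065
col 589 (array([625.6, 241.3]), array([182.2, 248.3]), 89.9)
cup (array([390.5, -50.4]), array([97.3, 97.9]), 57.4)
jar (array([ 736.7, -208.4]), array([58.8, 98.3]), 77.0)
side table z 0.0005438876530714509
long 200 (array([ 539.4, -169.5]), array([ 52.9, 157.9]), 11.2) 0.030266285465458065
short 186 (array([ 542.6, -277.9]), array([ 57., 120.]), 15.6) 0.02985642101270536
ring 347 [0.54809588 0.03632514] 0.1704154218345916 0.004318860628964805
shelf 472 (array([531.2,  77.6]), array([170.2, 100.5]), 85.4)
s1 314 (array([516.9,  25.6]), array([38.8, 24.8]), 23.6) [0.51900334 0.02631535 0.08419774]
39 [0.51293938 0.02036392 0.13508178]
s2 254 (array([600. , 146.9]), array([23.6, 42.9]), 65.1) [0.59172262 0.15196414 0.07919643]
65 [0.5993933  0.13803593 0.13485103]
bar 539 (array([570.2, 132.2]), array([292.6,  20.1]), 65.1)
handle 76 [0.55791318 0.10718964 0.18886631] 0.49865903885023477
col 1414 (array([625. , 245.7]), array([249.8, 191.2]), 0.0)
cup (array([389.7, -49.5]), array([98.5, 97.3]), 33.5)
jar (array([ 736.3, -202.5]), array([60.8, 96.3]), 70.4)
```

Run:
```python
from h import *
from scipy.optimize import least_squares
def fitcirc(P):
    A=np.c_[2*P[:,:2],np.ones(len(P))]; s=np.linalg.lstsq(A,(P[:,:2]**2).sum(1),rcond=None)[0]; return s[:2].round(4),round(float(np.sqrt(s[2]+s[0]**2+s[1]**2)),4),len(P)
def fitsph(P):
    A=np.c_[2*P,np.ones(len(P))]; s=np.linalg.lstsq(A,(P**2).sum(1),rcond=None)[0]; return s[:3].round(3),round(float(np.sqrt(s[3]+(s[:3]**2).sum())),3),len(P)
for c in ['scene','side']:
    p,M=cam(c); W=cloud(p,M); F=p['frame'].astype(int); x,y,z=W[...,0],W[...,1],W[...,2]
    m=(F[...,0]-F[...,2]>40)&(F[...,0]-F[...,1]>20)&(abs(z-.015)<.01)&(np.hypot(x-.651,y-.004)<.05)
    print(c,'ring',fitcirc(W[m]))
    # plane-intersect rays for ring
    v,u=np.nonzero(m); d=np.stack([(u-p['cx'])/p['fx'],(v-p['cy'])/p['fy'],np.ones(len(u))],-1)@M[:3,:3].T
    t=(.015-M[2,3])/d[:,2]; print('ray ring',fitcirc(M[:3,3]+d*t[:,None]))
    m=(z>.4)&(x>.1)&(x<.7)&(y<.2)
    n,l,s,_=cv2.connectedComponentsWithStats(m.astype(np.uint8))
    for i in range(1,n):
        if s[i,4]>1500:
            k=l==i; print(s[i],fitsph(W[k])); 
            if c=='scene':
                k1=k&(F[...,0]-F[...,1]>60); k2=k&~k1
                print('pink',fitsph(W[k1]),'other',fitsph(W[k2]), W[k1].min(0),W[k1].max(0),W[k2].min(0),W[k2].max(0))
    # column foot
    m=(np.hypot(x-.625,y-.24)<.06)&(z>.165)&(z<.21);
    print('coltop', W[m].mean(0) if m.any() else '')
    m=(np.hypot(x-.625,y-.24)<.04)&(z>.03)&(z<.13); print('col',m.sum(),fitcirc(W[m]),W[m].mean(0))
    m=(x>.4)&(x<.7)&(y>-.1)&(y<.3)&(z>.144)&(z<.160); l=cv2.fitLine((W[m][:,:2]).astype(np.float32),cv2.DIST_HUBER,0,.01,.01).ravel(); print('barline',l)
```

```text
scene ring (array([0.6511, 0.0035]), 0.0356, 95)
ray ring (array([0.6504, 0.0047]), 0.0353, 95)
[  158    16   127   207 17282] (array([ 0.369, -0.264,  0.488]), 0.209, 17282)
pink (array([ 0.405, -0.329,  0.52 ]), 0.144, 12534) other (array([ 0.363, -0.241,  0.519]), 0.187, 4748) [ 0.28390195 -0.47481437  0.42604794] [ 0.54925862 -0.25072914  0.68562362] [ 0.13261238 -0.46202339  0.40025227] [0.5470644  0.03022669 0.85336313]
coltop [0.62218742 0.23788774 0.17020209]
col 65 (array([0.6216, 0.237 ]), 0.005, 65) [0.62184409 0.23698637 0.07983539]
barline [0.42471126 0.90532887 0.5550047  0.09585279]
side ring (array([0.6547, 0.0043]), 0.0353, 119)
ray ring (array([0.6546, 0.0037]), 0.0351, 119)
[  327     0   181   157 20279] (array([ 0.309, -0.138,  0.411]), 0.216, 20279)
coltop [0.62367494 0.24350425 0.16947294]
col 127 (array([0.6234, 0.2444]), 0.0045, 127) [0.62316313 0.24615549 0.07817215]
barline [0.42624727 0.9046067  0.5692795  0.13505428]
```

Run:
```python
from h import *
from scipy.optimize import least_squares
rng=np.random.default_rng(0)
def sph(P):
    A=np.c_[2*P,np.ones(len(P))]; s=np.linalg.lstsq(A,(P**2).sum(1),rcond=None)[0]; return s[:3],np.sqrt(max(0,s[3]+(s[:3]**2).sum()))
for c in ['scene','side']:
    p,M=cam(c); save(p,c+'1.png'); W=cloud(p,M); x,y,z=W[...,0],W[...,1],W[...,2]
    m=(z>.36)&(x>.1)&(x<.75)&(y<.2)&(y>-.6); P=W[m]
    for it in range(3):
        best=None
        for k in range(400):
            try: s=sph(P[rng.choice(len(P),4)])
            except Exception: continue
            if not .05<s[1]<.25: continue
            i=abs(np.linalg.norm(P-s[0],axis=1)-s[1])<.006
            if best is None or i.sum()>best.sum(): best=i
        s=sph(P[best]); print(c,best.sum(),len(P),s); P=P[~best]
    if c=='side':
        print(W[100,420],W[60,470],W[20,400])
```

```text
scene 12855 17368 (array([ 0.4044478 , -0.32904222,  0.51885145]), np.float64(0.1446989878279961))
scene 4300 4513 (array([ 0.27852476, -0.07812877,  0.41775713]), np.float64(0.17135422666038938))
scene 99 213 (array([ 0.29606975, -0.21691515,  0.70929481]), np.float64(0.15402962751948288))
side 15991 21974 (array([ 0.28128995, -0.0781528 ,  0.4156784 ]), np.float64(0.17181894322115204))
side 5861 5983 (array([ 0.40837758, -0.33055786,  0.51797657]), np.float64(0.14369109300946326))
side 60 122 (array([ 0.41447004, -0.08926203,  0.64340046]), np.float64(0.14028693773581347))
[0.32469221 0.0561562  0.51369274] [ 0.22086498 -0.02783417  0.56651344] [ 0.36483368 -0.2077026   0.58294017]
```

View pics/side0.png

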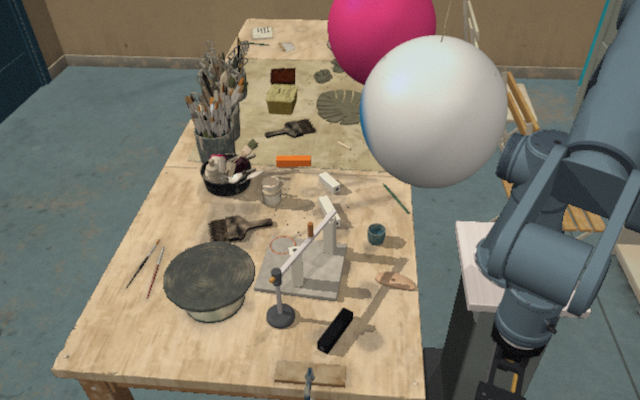

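View pics/wrist0.png

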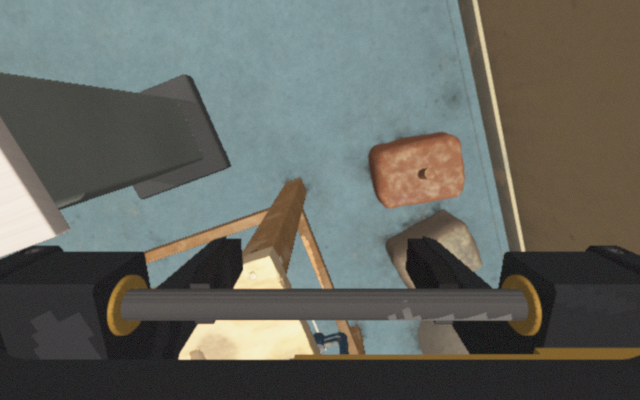

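Run:
```python
from h import *
for c,L in dict(side=[(525,330),(515,370),(560,270),(600,220),(540,160),(610,100),(630,40),(515,160),(640,100),(630,170)],scene=[(150,105),(120,60),(110,20),(140,100),(270,10),(270,45),(180,60),(165,195),(165,150)]).items():
    p,M=cam(c);W=cloud(p,M)
    for q in L: print(c,q,W[q[1]-1:q[1]+2,q[0]-1:q[0]+1].reshape(-1,3)[2].round(3) if q[0]<640 else '')
    save(p,c+'2.png')
a=cv2.imread('pics/scene2.png');cv2.imwrite('pics/sca.png',cv2.resize(a[:220,80:320],None,fx=2.5,fy=2.5))
```

```text
side (525, 330) [0.208 0.577 0.454]
side (515, 370) [0.195 0.567 0.341]
side (560, 270) [0.196 0.579 0.575]
side (600, 220) [-0.494 -0.563 -0.321]
side (540, 160) [0.047 0.048 0.37 ]
side (610, 100) [0.089 0.329 0.67 ]
side (630, 40) [0.046 0.233 0.721]
side (515, 160) [0.087 0.01  0.341]
side (640, 100) 
side (630, 170) [0.076 0.424 0.617]
scene (150, 105) [ 0.007 -0.036  0.388]
scene (120, 60) [-0.165  0.1    0.438]
scene (110, 20) [-0.154  0.103  0.574]
scene (140, 100) [-0.034 -0.024  0.391]
scene (270, 10) [0.199 0.505 0.462]
scene (270, 45) [0.195 0.485 0.336]
scene (180, 60) [-0.662  1.152 -0.238]
scene (165, 195) [-0.019 -0.072  0.027]
scene (165, 150) [ 0.323 -0.421  0.594]
```

View pics/sca.png

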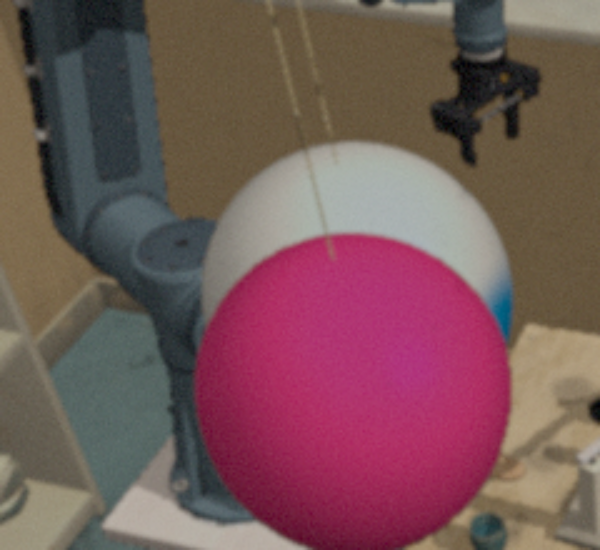

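```bash
cat >> h.py <<'E'
def Rdown(yaw_deg):  # tool z down, tool y at yaw
    a=np.radians(yaw_deg); y=np.array([np.cos(a),np.sin(a),0]); z=np.array([0,0,-1.]); return np.stack([np.cross(y,z),y,z],1)
def to(xyz,yaw=None,Rm=None):
    T,o=pose(); Rt=Rm if Rm is not None else (Rdown(yaw) if yaw is not None else T[:3,:3])
    d=T[:3,:3].T@(np.array(xyz)-T[:3,3])*1000; w=np.degrees(R.from_matrix(T[:3,:3].T@Rt).as_rotvec())
    print('row',[round(float(v),1) for v in d],[round(float(v),1) for v in w])
def stat():
    T,o=pose(); print('t',round(o['clock'],2),'tcp',T[:3,3].round(4),'yawY',round(float(np.degrees(np.arctan2(T[1,1],T[0,1]))),1),'tilt',np.round(T[2,2],4),'j',np.round(o['joints'],3),'F',np.round(o['force'],1),'tau',np.round(o['joint_torque'],1),'w',round(o['width']*88,1))
E
python3 - <<'E'
from h import *
m=np.array([[70,-65],[-65,-65],[0,65],[20,170.]])/1000
w=np.array([[.6527,.004],[.516,.0147],[.596,.136],[.6225,.241]])
mc,wc=m.mean(0),w.mean(0); H=(m-mc).T@(w-wc); a=np.arctan2(H[0,1]-H[1,0],H[0,0]+H[1,1]); Rm=np.array([[np.cos(a),-np.sin(a)],[np.sin(a),np.cos(a)]])
f=lambda q:(np.array(q)-mc)@Rm.T+wc
print('yaw',np.degrees(a),'fit\n',f(m).round(4),'\nres',(f(m)-w).round(4),'origin',f([0,0]).round(4))
ax=f([.02,.17]); rg=f([.07,-.065]); h=np.array([.5587,.1073])-ax; ang=lambda v:np.degrees(np.arctan2(v[1],v[0]))
print('handle r',np.hypot(*h),'dir',ang(h),'theta',np.radians(ang([np.sin(a),-np.cos(a)])-ang(h)),'ring dir',ang(rg-ax))
stat(); to([.559,.107,.26],-25.5)
E
```

```text
yaw -5.088580343861031 fit
 [[0.6522 0.0024]
 [0.5177 0.0144]
 [0.594  0.1381]
 [0.6232 0.2409]] 
res [[-0.0005 -0.0016]
 [ 0.0017 -0.0003]
 [-0.002   0.0021]
 [ 0.0007 -0.0001]] origin [0.5882 0.0733]
handle r 0.1483649302509194 dir -115.78833076174291 theta 0.3612787991331108 ring dir -83.07710195749559
t 2.05 tcp [0.1943 0.5412 0.2387] yawY 70.2 tilt -1.0 j [ 1.02   0.181  1.607 -0.     1.354 -0.206] F [-0.2  0.5 -0. ] tau [ -0.  -43.4 -34.2   0.1   0.   -0. ] w 88.0
row [-489.9, -285.4, -21.3] [0.0, 0.0, 95.7]
```

Request:
{"op": "apply_moves", "data": {"targets": [[-490,-285,-21,0,0,95,40],[-490,-285,-21,0,0,95,40],[-490,-285,-21,0,0,95,40],[-490,-285,-21,0,0,95,40],[-490,-285,-21,0,0,95,40],[-490,-285,-21,0,0,95,40],[-490,-285,-21,0,0,95,40],[-490,-285,-21,0,0,95,40]]}}

```text
clock: 2.85
eef_pos: [0.4527, 0.2335, 0.2539]
ee_rot: [0.0, 0.7, 0.714, 0.0]
force: [0.4, 0.2, 0.6]
width: 0.455
```

```bash
python3 -c "
from h import *
stat(); to([.559,.107,.26],-25.5)"
```

```text
t 2.85 tcp [0.4527 0.2335 0.2539] yawY 1.1 tilt -1.0 j [0.243 0.018 1.753 0.    1.37  0.223] F [0.4 0.2 0.6] tau [  4.1 -37.3 -32.6  -0.1   0.2  -0.8] w 40.0
row [-128.6, 103.8, -6.0] [0.0, -0.0, 26.6]
```

Request:
{"op": "apply_moves", "data": {"targets": [[-128,104,-6,0,0,27,40],[-128,104,-6,0,0,27,40],[-128,104,-6,0,0,27,40],[-128,104,-6,0,0,27,40],[-128,104,-6,0,0,27,40],[-128,104,-6,0,0,27,40],[-128,104,-6,0,0,27,40],[-128,104,-6,0,0,27,40]]}}

```text
clock: 3.65
eef_pos: [0.5583, 0.1091, 0.2601]
ee_rot: [-0.0, 0.847, 0.532, 0.0]
force: [-0.6, 0.3, -0.3]
width: 0.452
```

Run:
```python
from h import *
stat(); to([.559,.107,.165],-25.5)
p,M=cam('wrist'); save(p,'w3.png'); W=cloud(p,M); F=p['frame'].astype(int)
for d in r.boxes_of(p,'bar_grip'): print(d['conf'],M[:3,:3]@np.array(d['at'])+M[:3,3])
x,y,z=W[...,0],W[...,1],W[...,2]
m=(np.hypot(x-.559,y-.107)<.03)&(z>.165)&(z<.205)&(F[...,0]-F[...,2]>30);print(m.sum(),W[m].mean(0),W[m].min(0),W[m].max(0))
# fk geometry guesses
p,M=cam('side'); save(p,'s3.png')
```

```text
t 3.65 tcp [0.5583 0.1091 0.2601] yawY -25.7 tilt -1.0 j [-1.600e-02  1.490e-01  1.600e+00  1.000e-03  1.392e+00  4.330e-01] F [-0.6  0.3 -0.3] tau [ -0.3 -42.2 -34.8   0.1  -0.   -0. ] w 39.7
row [-1.7, 1.5, 95.1] [0.0, -0.0, -0.2]
0.83 [0.58808564 0.16619178 0.15709665]
433 [0.55885498 0.10783098 0.19151193] [0.55109091 0.09909996 0.16533588] [0.56463779 0.11274991 0.20057634]
```

View pics/w3.png

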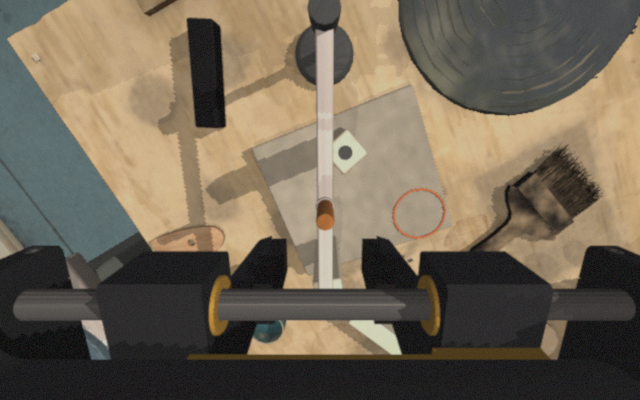

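View pics/s3.png

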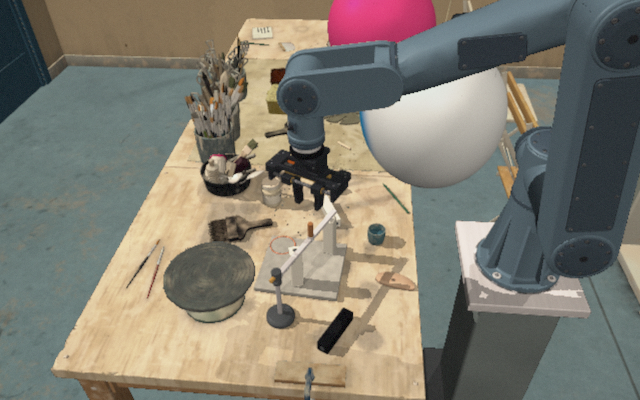

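Request:
{"op": "apply_moves", "data": {"targets": [[-1,2,40,0,0,0,34],[-1,2,80,0,0,0,34],[-1,2,97,0,0,0,34],[-1,2,97,0,0,0,34],[-1,2,97,0,0,0,24],[-1,2,97,0,0,0,24],[-1,2,97,0,0,0,24],[-1,2,97,0,0,0,24]]}}

```text
clock: 4.6
eef_pos: [0.5609, 0.1068, 0.1644]
ee_rot: [0.001, 0.847, 0.532, 0.001]
force: [-0.6, 0.2, 0.2]
width: 0.276
```

Run:
```python
from h import *
stat()
T,o=pose(); ax=np.array([.6232,.2409]); z0=T[2,3]
c=T[:2,3]-ax; r0=np.hypot(*c); a0=np.degrees(np.arctan2(c[1],c[0])); print(r0,a0)
for da in [5,10,15,20,25,30,35,40,45,50,55,60,65,68]:
    a=np.radians(a0-da); P=[*(ax+.1495*np.array([np.cos(a),np.sin(a)])),.164]
    to(P,-25.5-da)
```

```text
t 4.6 tcp [0.5609 0.1068 0.1644] yawY -25.8 tilt -1.0 j [-0.02   0.247  1.687  0.     1.205  0.43 ] F [-0.6  0.2  0.2] tau [  0.  -44.4 -32.    0.1  -0.    0. ] w 24.3
0.14782534756005025 -114.91967537164113
row [-1.3, -13.0, 0.4] [0.2, -0.1, 4.7]
row [0.2, -26.0, 0.4] [0.1, -0.1, 9.7]
row [2.9, -38.7, 0.3] [0.1, -0.1, 14.7]
row [6.6, -51.2, 0.3] [0.1, -0.1, 19.7]
row [11.4, -63.4, 0.3] [0.1, -0.1, 24.7]
row [17.3, -75.0, 0.3] [0.1, -0.1, 29.7]
row [24.1, -86.1, 0.2] [0.1, -0.1, 34.7]
row [31.9, -96.6, 0.2] [0.1, -0.1, 39.7]
row [40.6, -106.3, 0.2] [0.1, -0.2, 44.7]
row [50.0, -115.3, 0.2] [0.1, -0.2, 49.7]
row [60.3, -123.4, 0.2] [0.1, -0.2, 54.7]
row [71.2, -130.5, 0.2] [0.1, -0.2, 59.7]
row [82.7, -136.7, 0.2] [0.1, -0.2, 64.7]
row [89.8, -139.9, 0.2] [0.1, -0.2, 67.7]
```

Request:
{"op": "apply_moves", "data": {"targets": [[-1,-13,0,0,0,5,24],[0,-26,0,0,0,10,24],[3,-39,0,0,0,15,24],[7,-51,0,0,0,20,24],[11,-63,0,0,0,25,24],[17,-75,0,0,0,30,24],[24,-86,0,0,0,35,24],[32,-97,0,0,0,40,24]]}}

```text
clock: 5.4
eef_pos: [0.4875, 0.1781, 0.1649]
ee_rot: [0.0, 0.978, 0.208, 0.002]
force: [-0.0, 0.3, 0.4]
width: 0.273
```

Run:
```python
from h import *
stat()
T,o=pose(); ax=np.array([.6232,.2409])
c=T[:2,3]-ax; r0=np.hypot(*c); a0=np.degrees(np.arctan2(c[1],c[0])); print(r0,a0)
for da in [5,10,15,20,25,30,32]:
    a=np.radians(a0-da); P=[*(ax+.1495*np.array([np.cos(a),np.sin(a)])),.164]
    to(P,a0-da+90)
```

```text
t 5.4 tcp [0.4875 0.1781 0.1649] yawY -66.0 tilt -1.0 j [ 0.121  0.134  1.819 -0.     1.184  1.273] F [-0.   0.3  0.4] tau [ -1.2 -38.3 -31.5   0.1   0.1  -1.5] w 24.0
0.14954164958392716 -155.1522255686483
row [0.4, -13.0, 0.9] [0.1, -0.2, 4.2]
row [1.9, -26.0, 0.9] [0.1, -0.2, 9.2]
row [4.6, -38.8, 0.9] [0.1, -0.2, 14.2]
row [8.3, -51.3, 0.9] [0.1, -0.3, 19.2]
row [13.1, -63.4, 0.9] [0.0, -0.3, 24.2]
row [19.0, -75.0, 0.9] [0.0, -0.3, 29.2]
row [21.6, -79.5, 0.9] [0.0, -0.3, 31.2]
```

Request:
{"op": "apply_moves", "data": {"targets": [[0,-13,1,0,0,5,24],[2,-26,1,0,0,10,24],[5,-39,1,0,0,15,24],[8,-51,1,0,0,20,24],[13,-63,1,0,0,24,24],[17,-70,1,0,0,27,24],[17,-70,1,0,0,27,24],[17,-70,1,0,0,27,24]]}}

```text
clock: 6.2
eef_pos: [0.4747, 0.2489, 0.1642]
ee_rot: [-0.0, 1.0, -0.025, 0.002]
force: [0.1, -0.3, 0.8]
width: 0.273
```

Run:
```python
from h import *
stat()
p,M=cam('wrist'); save(p,'w4.png')
```

```text
t 6.2 tcp [0.4747 0.2489 0.1642] yawY -92.9 tilt -1.0 j [ 2.620e-01  1.720e-01  1.777e+00 -1.000e-03  1.188e+00  1.883e+00] F [ 0.1 -0.3  0.8] tau [  0.3 -40.4 -31.8   0.   -0.1   0.1] w 24.0
```

View pics/w4.png

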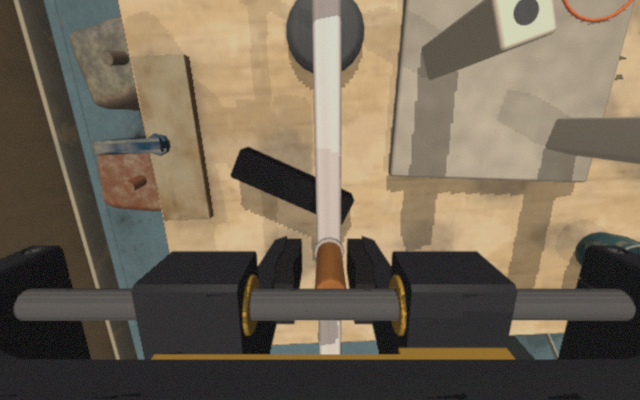

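Run:
```python
from h import *
from scipy.optimize import least_squares
D=np.array([[1.02,.181,1.607,.1943,.5412,.2387],[.243,.018,1.753,.4527,.2335,.2539],[-.016,.149,1.6,.5583,.1091,.2601],[-.02,.247,1.687,.5609,.1068,.1644],[.121,.134,1.819,.4875,.1781,.1649],[.262,.172,1.777,.4747,.2489,.1642]])
def f(q):
    L1,L2,c,o=q; j1,a,b=D[:,0],D[:,1],D[:,1]+D[:,2]; rr=L1*np.sin(a)+L2*np.sin(b)
    x=rr*np.cos(j1)-o*np.sin(j1); y=rr*np.sin(j1)+o*np.cos(j1); z=c+L1*np.cos(a)+L2*np.cos(b)
    return np.r_[x-D[:,3],y-D[:,4],z-D[:,5]]
s=least_squares(f,[.4,.45,0,.118]);print(s.x,abs(s.fun).max())
```

```text
[ 0.38378877  0.498684   -0.03047674  0.11780257] 0.00872548916066973
```

The bar is now across to the left at about 1.5 rad, with the handle caged between the fingers. I'll lift off and tilt a little to identify the wrist's kinematics for the stand-up move.

Request:
{"op": "apply_moves", "data": {"targets": [[0,0,-40,0,0,0,40],[0,0,-80,0,0,0,60],[0,0,-120,0,0,0,80],[0,0,-120,9,0,0,80],[0,0,-120,18,0,0,80],[0,0,-120,25,0,0,80],[0,0,-120,30,0,0,80],[0,0,-120,30,0,0,80]]}}

```text
clock: 7.05
eef_pos: [0.4739, 0.2464, 0.283]
ee_rot: [-0.259, 0.965, -0.026, 0.009]
force: [-0.3, -0.6, -0.4]
width: 0.906
```

```bash
cat > kin.py <<'E'
import numpy as np
from scipy.spatial.transform import Rotation as R
def fk(q,L1,L2,h,o,d,s4=1):
    j=q; m=R.from_euler('z',j[0])
    f=lambda a:np.array([np.sin(a),0,np.cos(a)])
    el=np.array([0,o,h])+L1*f(j[1]); w=el+L2*f(j[1]+j[2])
    Rt=m*R.from_euler('y',j[1]+j[2])*R.from_euler('z',s4*j[3])*R.from_euler('y',j[4])*R.from_euler('z',j[5]+np.pi/2)
    W=m.apply(w); return Rt, W+d*Rt.as_matrix()[:,2], m.apply(el), W, m.apply([0,o,h])
E
python3 - <<'E'
from h import *; from kin import fk
from scipy.optimize import least_squares
stat(); T,o=pose(); q=o['joints']; print(q.round(4)); print(T[:3,:3].round(3))
for s4 in (1,-1):
    Rt=fk(q,.384,.499,.33,.118,.36,s4)[0]; print(s4,np.degrees((Rt.inv()*R.from_matrix(T[:3,:3])).magnitude()))
import json
D=[[1.02,.181,1.607,0,1.354,-.206,.1943,.5412,.2387],[-.016,.149,1.6,0.001,1.392,.433,.5583,.1091,.2601],[-.02,.247,1.687,0,1.205,.43,.5609,.1068,.1644],[.262,.172,1.777,0,1.188,1.883,.4747,.2489,.1642],[*q,*T[:3,3]]]
D=np.array(D)
for s4 in (1,-1):
    g=lambda v:np.concatenate([fk(e[:6],*v,s4)[1]-e[6:] for e in D])
    s=least_squares(g,[.384,.499,.33,.118,.36]);print(s4,s.x.round(4),abs(s.fun).max())
p,M=cam('side'); save(p,'s5.png')
E
```

```text
t 7.05 tcp [0.4739 0.2464 0.283 ] yawY -93.0 tilt -0.8656 j [-0.059 -0.054  1.851  0.536  1.376  1.451] F [-0.3 -0.6 -0.4] tau [ -1.  -31.8 -34.2   3.1   0.2  -0.9] w 79.8
[-0.0586 -0.0544  1.8507  0.5357  1.3756  1.4513]
[[ 0.999 -0.046  0.03 ]
 [-0.054 -0.864  0.5  ]
 [ 0.003 -0.501 -0.866]]
1 2.82324094728542e-14
-1 61.390358047587895
1 [0.4049 0.4956 0.259  0.1177 0.3114] 0.008466944705070367
-1 [ 0.419   0.4952 -0.3208  0.1219 -0.2701] 0.06228470923186885
```

View pics/s5.png

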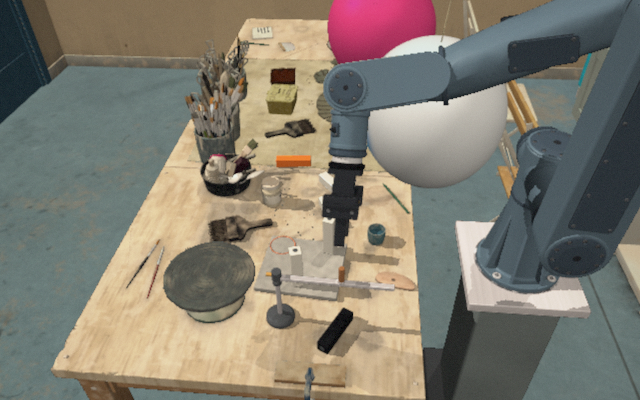

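```bash
cat > kin.py <<'E'
import numpy as np
from scipy.spatial.transform import Rotation as R
from scipy.optimize import least_squares
def fk(q,P=None):
    L1,L2,h,o,d,a,b=P if P is not None else PAR
    j=q; m=R.from_euler('z',j[0])
    f=lambda t:np.array([np.sin(t),0,np.cos(t)]); g=lambda t:np.array([np.cos(t),0,-np.sin(t)])
    sh=np.array([a,o,h]); el=sh+L1*f(j[1]); w=el+L2*f(j[1]+j[2])+b*g(j[1]+j[2])
    Rt=m*R.from_euler('y',j[1]+j[2])*R.from_euler('z',j[3])*R.from_euler('y',j[4])*R.from_euler('z',j[5]+np.pi/2)
    W=m.apply(w); return Rt, W+d*Rt.as_matrix()[:,2], m.apply(el), W, m.apply(sh)
PAR=[.4049,.4956,.259,.1177,.3114,0,0]
lo=np.array([-2.99,-.89,.3,-1.14,0,-3.12]); hi=np.array([2.99,2.07,2.58,4.28,2.63,3.12])
def ik(p,Rm,q0):
    Rm=R.from_matrix(Rm)
    def e(q):
        F=fk(q); return np.r_[(F[1]-p)*3,(F[0].inv()*Rm).as_rotvec()]
    s=least_squares(e,np.clip(q0,lo+.01,hi-.01),bounds=(lo,hi)); return s.x,np.abs(s.fun).max()
def segd(A,B,C):
    t=np.clip(np.dot(C-A,B-A)/np.dot(B-A,B-A),0,1); return np.linalg.norm(A+t*(B-A)-C)
E
python3 - <<'E'
from h import *; import kin
from kin import *
T,o=pose();q=o['joints']
D=np.array([[1.02,.181,1.607,0,1.354,-.206,.1943,.5412,.2387],[-.016,.149,1.6,0.001,1.392,.433,.5583,.1091,.2601],[-.02,.247,1.687,0,1.205,.43,.5609,.1068,.1644],[.262,.172,1.777,0,1.188,1.883,.4747,.2489,.1642],[*q,*T[:3,3]],[.121,.134,1.819,0,1.184,1.273,.4875,.1781,.1649]])
g=lambda v:np.r_[np.concatenate([fk(e[:6],v)[1]-e[6:] for e in D]),(v[5:])*.01]
s=least_squares(g,[.4,.5,.26,.118,.31,0,0]);print(s.x.round(4).tolist(),s.fun.reshape(-1)[:18].round(4))
E
```

```text
[0.4385, 0.5149, 0.3133, 0.1178, 0.3115, -0.0004, 0.0855] [-0.0001  0.      0.      0.      0.0001 -0.0001 -0.0001 -0.0002 -0.0002
 -0.      0.0003  0.0001 -0.     -0.      0.0001  0.0001 -0.0002  0.0001]
```

```bash
sed -i 's/^PAR=.*/PAR=[.4385,.5149,.3133,.1178,.3115,0,.0855]/' kin.py
python3 - <<'E'
from h import *
for c in ['scene','side']:
    p,M=cam(c); W=cloud(p,M); F=p['frame'].astype(int); x,y,z=W[...,0],W[...,1],W[...,2]
    b=cv2.morphologyEx
    for nm,cx,cy in [('long',.537,-.162),('short',.545,-.285)]:
        m=(np.hypot(x-cx,y-cy)<.08)&(F.max(-1)-F.min(-1)<48)&(F.min(-1)>100)&(z>.005)&(z<.05)
        n,l,s,_=cv2.connectedComponentsWithStats(m.astype(np.uint8),connectivity=4); i=1+s[1:,4].argmax(); k=l==i
        t=k&(z>.025)
        # ray to plane z=.03 of top pixels
        print(c,nm,s[i],t.sum(),cv2.minAreaRect((W[t][:,:2]*1000).astype(np.float32)),np.median(z[t]))
        l=cv2.fitLine(W[t][:,:2].astype(np.float32),cv2.DIST_HUBER,0,.01,.01).ravel(); print(np.degrees(np.arctan2(l[1],l[0])),l[2:])
    m=(np.hypot(x-.73,y+.2)<.06)&(z>.07)&(z<.09); print('jar',W[m].mean(0))
    m=(np.hypot(x-.39,y+.05)<.04)&(z>.035)&(z<.06); print('cup',W[m].mean(0))
    save(p,c+'6.png')
a=cv2.imread('pics/scene6.png')[225:305,270:380]; b=cv2.imread('pics/side6.png')[160:250,280:390]
cv2.imwrite('pics/c6.png',np.hstack([cv2.resize(a,(400,400)),cv2.resize(b,(400,400))]))
E
```

```text
scene long [300 230  14  36 319] 282 ((531.2523803710938, -153.75982666015625), (29.985919952392578, 125.40399932861328), 24.449289321899414) 0.031054541737677077
-65.24693 [ 0.5322359 -0.1562887]
scene short [287 270  19  29 284] 243 ((541.3034057617188, -295.33709716796875), (30.813026428222656, 88.95401763916016), 39.42024612426758) 0.030784543869021963
-51.014366 [ 0.54316664 -0.29810297]
jar [ 0.71863696 -0.20844552  0.08229805]
cup [ 0.38942959 -0.05396704  0.0420862 ]
side long [318 196   4  13  36] 18 ((565.5760498046875, -184.7359161376953), (9.39859390258789, 33.07093811035156), 5.364203929901123) 0.029285429556531684
-78.09063 [ 0.56327075 -0.18694049]
side short [318 171  15  19 175] 114 ((550.2771606445312, -299.0175476074219), (33.718326568603516, 74.22250366210938), 36.765113830566406) 0.030291516808997443
-60.561172 [ 0.55915356 -0.30699396]
jar [ 0.71819951 -0.19420608  0.08151317]
cup [ 0.39240392 -0.04914286  0.04147937]
```

View pics/c6.png

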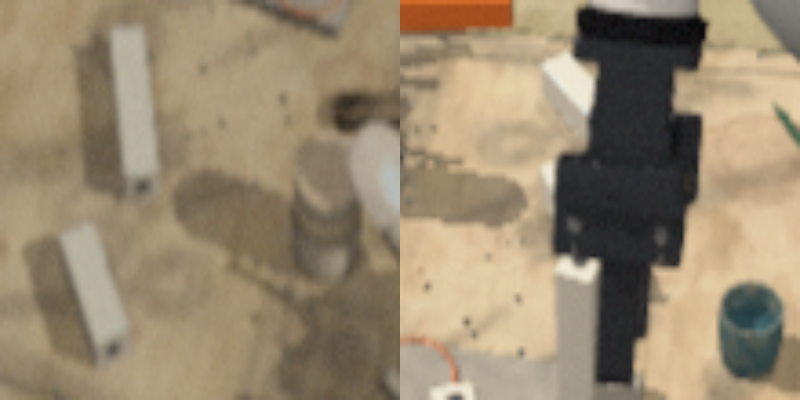

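```bash
cat >> kin.py <<'E'
B1=(np.array([.28,-.078,.4165]),.172); B2=(np.array([.4065,-.33,.518]),.144)
def clear(q):
    m,t,el,W,sh=fk(q); f=np.array([np.sin(q[1]+q[2]),0,np.cos(q[1]+q[2])]); E2=el+PAR[1]*R.from_euler('z',q[0]).apply(f)
    return [round(float(min(segd(sh,el,C),segd(el,E2,C),segd(E2,W,C),segd(W,t,C))-r),3) for C,r in (B1,B2)]
def Rtilt(u,alpha,flip=1):
    # tool z = -cos Z + sin u ; x on upper side if flip=1
    u=np.array([*u,0]);Z=np.array([0,0,1.]);a=np.radians(alpha); z=-np.cos(a)*Z+np.sin(a)*u; x=flip*(np.cos(a)*u+np.sin(a)*Z); return np.stack([x,np.cross(z,x),z],1)
E
python3 - <<'E'
from h import *; from kin import *
T,o=pose(); q0=o['joints']
e=lambda d:np.array([np.cos(np.radians(d)),np.sin(np.radians(d))])
for flip in (1,-1):
  for al in (20,30,40):
    u=e(-65.5); mid=np.array([.5313,-.154]); s=.010
    Rm=Rtilt(u,al,flip); g=np.array([*(mid-s*u),.025]); t=g+.019*Rm[:,2]
    for up in (.2,.1,.05,0):
        q,er=ik(t+[0,0,up],Rm,q0 if up==.2 else q); print(flip,al,up,q.round(2),round(er,4),clear(q))
    # place, n heading
    for nd in (-65,-90,-110):
        n=e(nd); Rp=Rtilt(n,al-90,flip); # z=-cos(al-90)Z+sin(al-90)n = -sin al Z - cos al n
        g=np.array([.6522,.0024,.015+.06+s])+np.array([*(n*.010),0]); t2=g+.019*Rp[:,2]
        q2=q.copy(); q2[3]+=1
        qq,er=ik(t2,Rp,q2); print('  place',nd,qq.round(2),round(er,4),clear(qq))
E
```

```text
1 20 0.2 [-0.35  0.04  1.87 -0.29  1.    2.49] 0.0 [0.044, 0.138]
1 20 0.1 [-0.35  0.19  1.94 -0.35  0.79  2.58] 0.0 [0.021, 0.144]
1 20 0.05 [-0.35  0.28  1.95 -0.39  0.69  2.63] 0.0 [0.002, 0.149]
1 20 0 [-0.35  0.38  1.96 -0.45  0.6   2.71] 0.0 [-0.011, 0.155]
  place -65 [-0.46  1.12  0.95  0.73  2.08  2.24] 0.0 [-0.102, 0.096]
  place -90 [-0.58  0.93  1.31  0.93  1.76  2.3 ] 0.0 [-0.085, 0.04]
  place -110 [-0.64  0.8   1.59  1.13  1.5   2.29] 0.0 [-0.056, 0.019]
1 30 0.2 [-0.28  0.02  1.94 -0.51  0.89  2.7 ] 0.0 [0.03, 0.167]
1 30 0.1 [-0.28  0.18  2.   -0.63  0.7   2.87] 0.0 [0.015, 0.182]
1 30 0.05 [-0.28  0.28  2.01 -0.72  0.61  2.99] 0.0 [-0.001, 0.187]
1 30 0 [-0.28  0.4   2.01 -0.83  0.53  3.12] 0.0023 [-0.011, 0.192]
  place -65 [-0.45  1.02  1.03  0.63  1.94  2.22] 0.0 [-0.08, 0.098]
  place -90 [-0.55  0.84  1.36  0.83  1.64  2.33] 0.0 [-0.057, 0.048]
  place -110 [-0.6   0.71  1.62  1.02  1.39  2.37] 0.0 [-0.029, 0.029]
1 40 0.2 [-0.21  0.02  2.   -0.78  0.83  2.97] 0.0 [0.025, 0.192]
1 40 0.1 [-0.23  0.19  2.04 -0.89  0.67  3.12] 0.0349 [0.013, 0.207]
1 40 0.05 [-0.
[... 1067 characters left out ...]
.011, 0.193]
  place -65 [-0.45  1.02  1.03  0.63  1.94 -0.92] 0.0 [-0.08, 0.098]
  place -90 [-0.55  0.84  1.36  0.83  1.64 -0.81] 0.0 [-0.057, 0.048]
  place -110 [-0.6   0.71  1.62  1.02  1.39 -0.77] 0.0 [-0.029, 0.029]
-1 40 0.2 [-0.21  0.02  2.   -0.78  0.83 -0.17] 0.0 [0.025, 0.192]
-1 40 0.1 [-0.21  0.21  2.05 -0.98  0.67  0.09] 0.0 [0.013, 0.219]
-1 40 0.05 [-0.21  0.32  2.05 -1.11  0.62  0.26] 0.0 [0.002, 0.224]
-1 40 0 [-0.21  0.43  2.02 -1.14  0.59  0.32] 0.0352 [0.0, 0.224]
  place -65 [-0.42  0.92  1.12  0.54  1.81 -0.93] 0.0 [-0.054, 0.108]
  place -90 [-0.51  0.76  1.4   0.73  1.52 -0.76] 0.0 [-0.03, 0.064]
  place -110 [-0.56  0.63  1.63  0.9   1.28 -0.67] 0.0 [-0.004, 0.046]
```

```bash
cat > plan.py <<'E'
from h import *; from kin import *
e=lambda d:np.array([np.cos(np.radians(d)),np.sin(np.radians(d))])
AL=25; S=.010
def pick(up,mid=(.5313,-.154),ud=-65.5,gz=.025,dg=0):
    u=e(ud); Rm=Rtilt(u,AL,-1); g=np.array([*(np.array(mid)-S*u),gz]); return g+.019*Rm[:,2]+[0,0,up],Rm
def show(t,Rm,q0=None):
    T,o=pose(); q,er=ik(t,Rm,o['joints'] if q0 is None else q0); print('t',t.round(4),'q',q.round(2),round(er,4),'clr',clear(q)); to(t,Rm=Rm); return q
E
python3 - <<'E'
from plan import *
stat(); T,o=pose(); print(clear(o['joints']))
q=None
for up in (.3,.2,.1,0): q=show(*pick(up),q)
E
```

```text
t 7.2 tcp [0.4744 0.2484 0.2845] yawY -92.7 tilt -0.8668 j [-0.053 -0.054  1.847  0.533  1.375  1.454] F [-0.6  0.  -0.7] tau [ -0.7 -31.2 -33.7   2.1   0.2  -0.1] w 79.8
[0.114, 0.285]
t [ 0.5305 -0.1522  0.3078] q [-0.32 -0.08  1.8  -0.35  1.14 -0.64] 0.0 clr [0.053, 0.121]
row [76.5, 333.0, -217.8] [-43.7, -46.3, -110.5]
t [ 0.5305 -0.1522  0.2078] q [-0.32  0.02  1.91 -0.39  0.94 -0.55] 0.0 clr [0.036, 0.153]
row [75.9, 382.8, -131.1] [-43.7, -46.3, -110.5]
t [ 0.5305 -0.1522  0.1078] q [-0.32  0.18  1.97 -0.48  0.74 -0.43] 0.0 clr [0.017, 0.163]
row [75.3, 432.7, -44.5] [-43.7, -46.3, -110.5]
t [ 0.5305 -0.1522  0.0078] q [-0.32  0.39  1.99 -0.63  0.55 -0.24] 0.0 clr [-0.012, 0.174]
row [74.8, 482.5, 42.2] [-43.7, -46.3, -110.5]
```

Request:
{"op": "apply_moves", "data": {"targets": [[77,333,-218,-44,-46,-110,60],[77,333,-218,-44,-46,-110,60],[77,333,-218,-44,-46,-110,60],[77,333,-218,-44,-46,-110,60],[77,333,-218,-44,-46,-110,60],[77,333,-218,-44,-46,-110,60],[77,333,-218,-44,-46,-110,60],[77,333,-218,-44,-46,-110,60]]}}

```text
clock: 8.0
eef_pos: [0.5316, -0.148, 0.3085]
ee_rot: [-0.022, 0.859, 0.506, -0.069]
force: [0.8, 0.4, 0.2]
width: 0.679
```

Run:
```python
from plan import *
stat(); T,o=pose(); print(clear(o['joints']))
show(*pick(.3)); show(*pick(.2))
p,M=cam('side'); save(p,'s7.png')
```

```text
t 8.0 tcp [ 0.5316 -0.148   0.3085] yawY -29.3 tilt -0.9893 j [-0.436  0.172  1.483 -0.089  1.603  0.072] F [0.8 0.4 0.2] tau [  1.6 -45.1 -34.4   0.4   1.2   2.3] w 59.8
[0.101, 0.099]
t [ 0.5305 -0.1522  0.3078] q [-0.32 -0.08  1.8  -0.35  1.14 -0.64] 0.0 clr [0.053, 0.121]
row [-4.1, 1.2, 1.0] [-19.9, -20.9, -50.6]
t [ 0.5305 -0.1522  0.2078] q [-0.32  0.02  1.91 -0.39  0.94 -0.55] 0.0 clr [0.036, 0.153]
row [5.5, 12.1, 100.0] [-19.9, -20.9, -50.6]
```

View pics/s7.png

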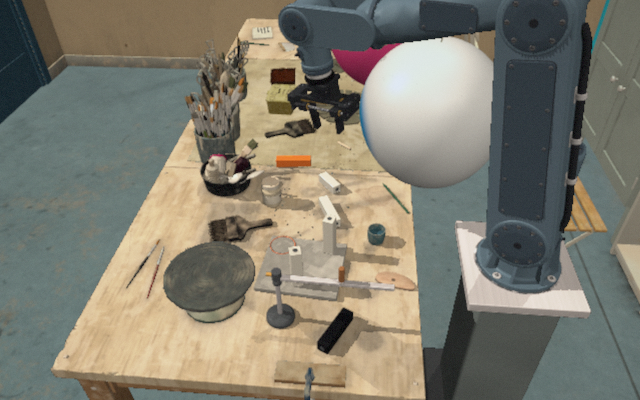

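Run:
```python
from plan import *
T,o=pose(); q0=o['joints']
for al in (-45,-30,-15,0,15,25,35):
    u=e(-65.5); Rm=Rtilt(u,al,-1); mid=np.array([.5313,-.154]); g=np.array([*(mid-np.sign(al)*S*u),.025]); t=g+.019*Rm[:,2]; q=q0
    for up in (.2,.1,0): q,er=ik(t+[0,0,up],Rm,q); print(al,up,q.round(2),round(er,4),clear(q))
for al in (15,30,45):
  for nd in (40,65,90,110):
    n=e(nd); Rp=Rtilt(n,al-90,1); g=np.array([.6522,.0024,.085+.01])+np.array([*(n*.010),0]); t2=g+.019*Rp[:,2]
    for k in (-.5,-1,1.5,3):
        q2=np.array([.2,.6,1.6,k,1.3,0]); qq,er=ik(t2,Rp,q2)
        if er<.01: print('placeL',al,nd,qq.round(2),round(er,4),clear(qq)); break
```

```text
-45 0.2 [-0.68  0.59  1.31  0.35  1.95 -1.1 ] 0.0 [-0.008, -0.01]
-45 0.1 [-0.68  0.71  1.34  0.33  1.81 -1.15] 0.0 [-0.038, -0.025]
-45 0 [-0.68  0.86  1.32  0.32  1.68 -1.2 ] 0.0 [-0.077, -0.018]
-30 0.2 [-0.64  0.44  1.42  0.25  1.74 -1.08] 0.0 [0.03, 0.02]
-30 0.1 [-0.64  0.56  1.47  0.24  1.58 -1.12] 0.0 [0.004, -0.002]
-30 0 [-0.64  0.71  1.48  0.25  1.43 -1.16] 0.0 [-0.032, 0.0]
-15 0.2 [-0.58  0.3   1.55  0.14  1.51 -1.03] 0.0 [0.064, 0.044]
-15 0.1 [-0.58  0.42  1.61  0.14  1.33 -1.06] 0.0 [0.041, 0.027]
-15 0 [-0.58  0.57  1.63  0.15  1.16 -1.09] 0.0 [0.007, 0.03]
0 0.2 [-0.5   0.16  1.7  -0.    1.28 -0.92] 0.0 [0.089, 0.072]
0 0.1 [-0.5   0.29  1.77 -0.    1.08 -0.92] 0.0 [0.041, 0.07]
0 0 [-0.5   0.46  1.79 -0.    0.89 -0.92] 0.0 [0.006, 0.077]
15 0.2 [-0.39  0.06  1.83 -0.2   1.07 -0.73] 0.0 [0.053, 0.122]
15 0.1 [-0.39  0.2   1.9  -0.24  0.86 -0.68] 0.0 [0.026, 0.125]
15 0 [-0.39  0.39  1.93 -0.29  0.66 -0.6 ] 0.0 [-0.009, 0.136]
25 0.2 [-0.32  0.02  1.91 -0.39  0.94 -0.55] 0.0 [0.036, 0.153]
25 0.1 [-0.32  0.18  1.97 -0.48  0.74 -0.43] 0.0 [0.017, 0.163]
25 0 [-0.32  0
[... 163 characters left out ...]
.013, 0.201]
35 0 [-0.24  0.42  2.03 -1.06  0.54  0.22] 0.0 [-0.008, 0.211]
placeL 15 40 [ 0.08  1.34  0.55 -0.85  2.3   0.74] 0.0 [0.05, 0.349]
placeL 15 65 [ 0.19  1.15  0.92 -1.01  1.95  0.69] 0.0 [0.075, 0.376]
placeL 30 40 [ 0.06  1.16  0.73 -0.64  2.09  0.86] 0.0 [0.042, 0.33]
placeL 30 65 [ 0.16  1.    1.03 -0.82  1.78  0.71] 0.0 [0.073, 0.364]
placeL 30 90 [ 0.22  0.83  1.36 -1.02  1.43  0.64] 0.0 [0.1, 0.389]
placeL 45 40 [ 0.03  0.99  0.93 -0.48  1.86  0.92] 0.0 [0.043, 0.316]
placeL 45 65 [ 0.11  0.86  1.15 -0.65  1.6   0.69] 0.0 [0.074, 0.349]
placeL 45 90 [ 0.15  0.71  1.42 -0.82  1.29  0.5 ] 0.0 [0.1, 0.367]
placeL 45 110 [ 0.15  0.58  1.63 -0.96  1.    0.38] 0.0 [0.116, 0.364]
```

Request:
{"op": "apply_moves", "data": {"targets": [[-4,1,1,-3,-3,-8,60],[-4,1,1,-6,-6,-16,60],[-4,1,1,-9,-9,-24,60],[-4,1,1,-12,-12,-32,60],[-4,1,1,-15,-15,-40,60],[-4,1,1,-20,-21,-51,60],[-4,1,1,-20,-21,-51,60],[-4,1,1,-20,-21,-51,60]]}}

```text
clock: 8.85
eef_pos: [0.5306, -0.1555, 0.3086]
ee_rot: [0.187, 0.521, 0.825, -0.119]
force: [-0.7, -0.8, 1.0]
width: 0.684
```

Run:
```python
from plan import *
stat(); T,o=pose(); print(clear(o['joints']))
show(*pick(.2)); show(*pick(.1))
p,M=cam('wrist'); save(p,'w8.png'); W=cloud(p,M); F=p['frame'].astype(int); x,y,z=W[...,0],W[...,1],W[...,2]
m=(np.hypot(x-.531,y+.154)<.08)&(z>.024)&(z<.045)
k=cv2.morphologyEx(m.astype(np.uint8),cv2.MORPH_OPEN,np.ones((3,3)))>0
print(k.sum(),cv2.minAreaRect((W[k][:,:2]*1000).astype(np.float32)),np.median(z[k]))
```

```text
t 8.85 tcp [ 0.5306 -0.1555  0.3086] yawY 25.5 tilt -0.9022 j [-0.323 -0.084  1.803 -0.352  1.128 -0.663] F [-0.7 -0.8  1. ] tau [  0.3 -33.  -35.9  -1.6  -1.9  -1. ] w 60.2
[0.053, 0.119]
t [ 0.5305 -0.1522  0.2078] q [-0.32  0.02  1.91 -0.39  0.94 -0.55] 0.0 clr [0.036, 0.153]
row [46.2, 1.5, 89.7] [0.3, 0.5, 0.9]
t [ 0.5305 -0.1522  0.1078] q [-0.32  0.18  1.97 -0.48  0.74 -0.43] 0.0 clr [0.017, 0.163]
row [89.3, 1.6, 179.9] [0.3, 0.5, 0.9]
2461 ((531.7422485351562, -153.23419189453125), (29.36150360107422, 119.68077087402344), 24.236392974853516) 0.030473702542204606
```

View pics/w8.png

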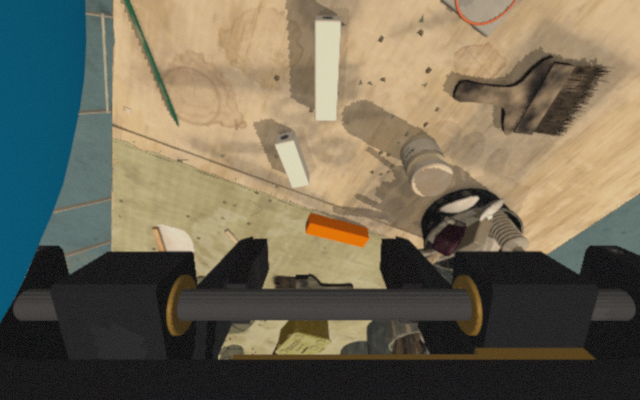

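The wrist view shows the long white prop at (327,70) and measures it at 119.7 x 29.4 mm. The short prop is at (293,162) and the orange look-alike at (337,230). I'll descend in steps and watch the balloon and the joint torques.

Request:
{"op": "apply_moves", "data": {"targets": [[6,1,12,0,0,1,60],[12,1,24,0,0,1,60],[18,1,36,0,0,1,60],[24,1,48,0,0,1,60],[30,1,60,0,0,1,60],[36,1,72,0,0,1,60],[42,1,84,0,0,1,60],[46,1,90,0,0,1,60]]}}

```text
clock: 9.7
eef_pos: [0.53, -0.153, 0.2061]
ee_rot: [0.186, 0.53, 0.819, -0.117]
force: [-1.4, 0.3, -0.1]
width: 0.684
```

Run:
```python
from plan import *
stat(); T,o=pose(); print(clear(o['joints']))
show(*pick(.1,(.5317,-.1532),-65.8)); 
p,M=cam('side'); save(p,'s9.png'); W=cloud(p,M); print([W[v,u].round(3).tolist() for u,v in [(430,150),(380,120),(480,130)]])
```

```text
t 9.7 tcp [ 0.53   -0.153   0.2061] yawY 24.3 tilt -0.9033 j [-0.318  0.023  1.914 -0.401  0.93  -0.544] F [-1.4  0.3 -0.1] tau [ -0.1 -34.7 -33.6  -1.2  -1.   -0.1] w 60.2
[0.034, 0.153]
t [ 0.5309 -0.1514  0.1078] q [-0.31  0.18  1.97 -0.48  0.74 -0.42] 0.0 clr [0.018, 0.164]
row [43.1, 0.9, 88.3] [0.3, 0.4, -0.1]
[[0.295, 0.094, 0.416], [0.404, 0.038, 0.452], [0.193, 0.066, 0.453]]
```

View pics/s9.png

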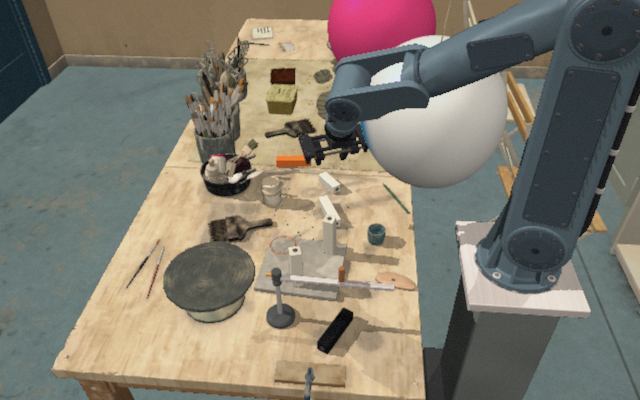

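Request:
{"op": "apply_moves", "data": {"targets": [[4,1,8,0,0,0,60],[8,1,16,0,0,0,60],[12,1,24,0,0,0,60],[15,1,31,0,0,0,60],[18,1,38,0,0,0,60],[21,1,44,0,0,0,60],[24,1,50,0,0,0,60],[27,1,56,0,0,0,60]]}}

```text
clock: 10.55
eef_pos: [0.5306, -0.1518, 0.1427]
ee_rot: [0.186, 0.53, 0.819, -0.117]
force: [0.3, -0.7, -0.1]
width: 0.684
```

Run:
```python
from plan import *
stat(); T,o=pose(); print(clear(o['joints']))
show(*pick(.1,(.5317,-.1532),-65.8)); show(*pick(.05,(.5317,-.1532),-65.8)); 
p,M=cam('scene'); save(p,'sc10.png'); a=cv2.imread('pics/sc10.png');cv2.imwrite('pics/sc10.png',cv2.resize(a[:280,80:400],None,fx=2.5,fy=2.1))
p,M=cam('side'); save(p,'s10.png')
```

```text
t 10.55 tcp [ 0.5306 -0.1518  0.1427] yawY 24.3 tilt -0.9037 j [-0.315  0.119  1.958 -0.45   0.805 -0.465] F [ 0.3 -0.7 -0.1] tau [ -0.  -36.8 -30.2  -1.1  -0.7  -0.1] w 60.2
[0.029, 0.162]
t [ 0.5309 -0.1514  0.1078] q [-0.31  0.18  1.97 -0.48  0.74 -0.42] 0.0 clr [0.018, 0.164]
row [15.1, 0.3, 31.4] [0.3, 0.3, -0.0]
t [ 0.5309 -0.1514  0.0578] q [-0.31  0.28  1.98 -0.54  0.65 -0.34] 0.0 clr [0.001, 0.169]
row [36.5, 0.1, 76.6] [0.3, 0.3, -0.0]
```

View pics/sc10.png

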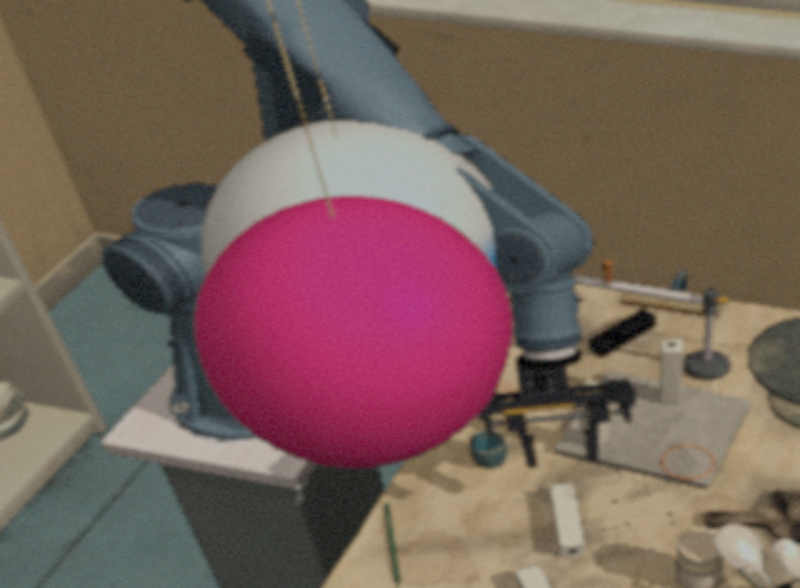

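View pics/s10.png

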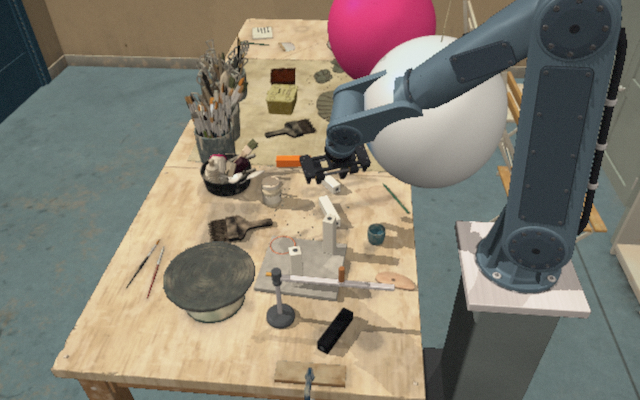

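Request:
{"op": "apply_moves", "data": {"targets": [[5,0,10,0,0,0,60],[10,0,20,0,0,0,60],[15,0,30,0,0,0,60],[18,0,38,0,0,0,60],[21,0,45,0,0,0,60],[24,0,52,0,0,0,60],[28,0,60,0,0,0,60],[31,0,66,0,0,0,60]]}}

```text
clock: 11.45
eef_pos: [0.53, -0.1515, 0.0682]
ee_rot: [0.184, 0.53, 0.819, -0.117]
force: [-1.3, -1.0, -0.2]
width: 0.682
```

Run:
```python
from plan import *
stat(); T,o=pose(); print(clear(o['joints']))
show(*pick(.05,(.5317,-.1532),-65.8)); show(*pick(.0,(.5317,-.1532),-65.8)); 
p,M=cam('side'); save(p,'s11.png')
p,M=cam('scene'); save(p,'sc11.png'); a=cv2.imread('pics/sc11.png');cv2.imwrite('pics/sc11.png',cv2.resize(a[:280,80:400],None,fx=2.5,fy=2.1))
p,M=cam('wrist'); save(p,'w11.png'); W=cloud(p,M); x,y,z=W[...,0],W[...,1],W[...,2]
m=(np.hypot(x-.531,y+.154)<.08)&(z>.024)&(z<.04)
k=cv2.morphologyEx(m.astype(np.uint8),cv2.MORPH_OPEN,np.ones((3,3)))>0
print(k.sum(),cv2.minAreaRect((W[k][:,:2]*1000).astype(np.float32)),np.median(z[k]))
```

```text
t 11.45 tcp [ 0.53   -0.1515  0.0682] yawY 24.3 tilt -0.9044 j [-0.315  0.257  1.986 -0.536  0.66  -0.349] F [-1.3 -1.  -0.2] tau [ -0.  -39.6 -26.1  -1.   -0.5  -0.1] w 60.0
[0.003, 0.168]
t [ 0.5309 -0.1514  0.0578] q [-0.31  0.28  1.98 -0.54  0.65 -0.34] 0.0 clr [0.001, 0.169]
row [4.2, 0.8, 9.5] [0.2, 0.3, -0.0]
t [ 0.5309 -0.1514  0.0078] q [-0.31  0.39  1.98 -0.63  0.56 -0.23] 0.0 clr [-0.011, 0.175]
row [25.6, 0.7, 54.8] [0.2, 0.3, -0.0]
7226 ((531.9158935546875, -153.11764526367188), (30.042144775390625, 120.49897766113281), 24.279193878173828) 0.03064314090092199
```

View pics/w11.png

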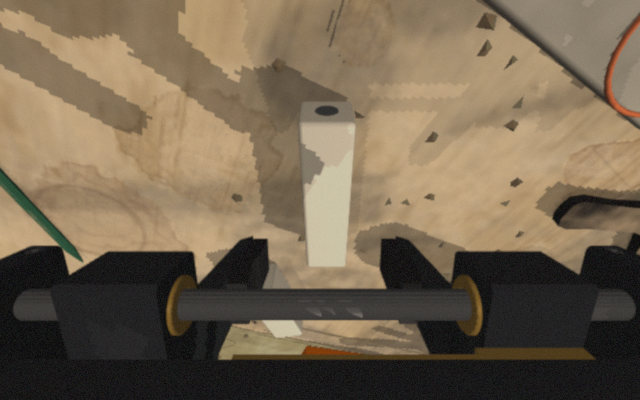

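View pics/sc11.png

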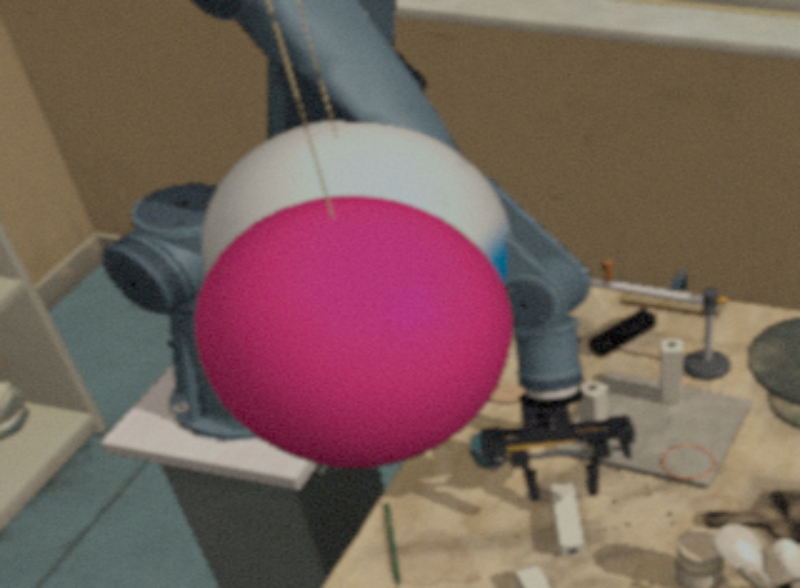

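Request:
{"op": "apply_moves", "data": {"targets": [[7,1,15,0,0,0,60],[14,1,30,0,0,0,60],[19,1,41,0,0,0,60],[22,1,48,0,0,0,60],[25,1,54,0,0,0,60],[25,1,54,0,0,0,60],[25,1,54,0,0,0,45],[25,1,54,0,0,0,30]]}}

```text
clock: 12.4
eef_pos: [0.5315, -0.1515, 0.0095]
ee_rot: [0.185, 0.53, 0.82, -0.117]
force: [-0.4, -0.2, -0.1]
width: 0.522
```

Run:
```python
from plan import *
stat(); T,o=pose(); show(*pick(.0,(.5319,-.1531),-65.75))
p,M=cam('wrist'); save(p,'w12.png')
```

```text
t 12.4 tcp [ 0.5315 -0.1515  0.0095] yawY 24.3 tilt -0.9043 j [-0.314  0.385  1.985 -0.638  0.555 -0.225] F [-0.4 -0.2 -0.1] tau [ -0.  -41.2 -22.1  -0.9  -0.4  -0. ] w 45.9
t [ 0.5311 -0.1513  0.0078] q [-0.31  0.39  1.98 -0.63  0.56 -0.23] 0.0 clr [-0.011, 0.175]
row [1.0, -0.3, 1.4] [0.2, 0.3, -0.0]
```

View pics/w12.png

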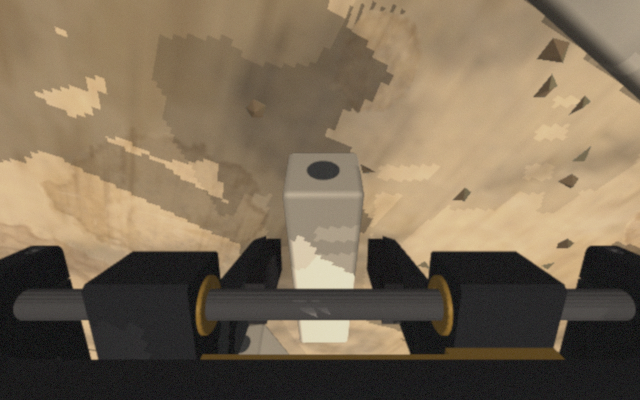

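Fingers straddle the long prop at (325,230). I'll close and lift.

Request:
{"op": "apply_moves", "data": {"targets": [[0,0,0,0,0,0,26],[0,0,0,0,0,0,24],[0,0,0,0,0,0,24],[0,0,0,0,0,0,24],[-8,0,-18,0,0,0,24],[-17,0,-36,0,0,0,24],[-25,0,-54,0,0,0,24],[-42,0,-90,0,0,0,24]]}}

```text
clock: 13.25
eef_pos: [0.528, -0.1502, 0.1061]
ee_rot: [0.181, 0.53, 0.82, -0.118]
force: [-0.1, -1.1, -2.2]
width: 0.338
```

Run:
```python
from plan import *
stat(); T,o=pose()
p,M=cam('wrist'); save(p,'w13.png')
p,M=cam('scene'); save(p,'sc13.png'); a=cv2.imread('pics/sc13.png');cv2.imwrite('pics/sc13.png',cv2.resize(a[150:300,250:410],None,fx=4,fy=4))
```

```text
t 13.25 tcp [ 0.528  -0.1502  0.1061] yawY 24.3 tilt -0.9066 j [-0.314  0.182  1.975 -0.482  0.742 -0.419] F [-0.1 -1.1 -2.2] tau [  0.4 -34.7 -28.3  -2.1  -2.2   1.2] w 29.8
```

View pics/sc13.png

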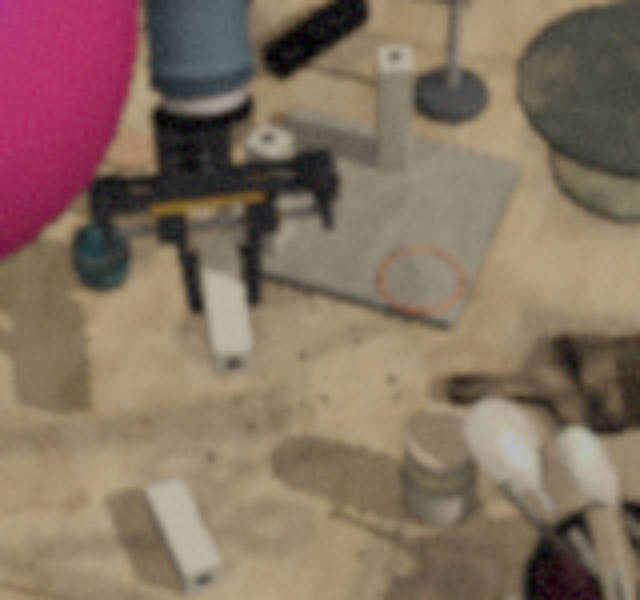

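View pics/w13.png

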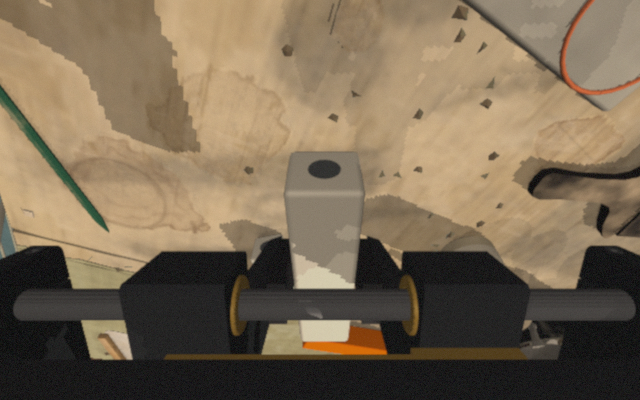

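Run:
```python
from plan import *
T,o=pose(); p,M=cam('wrist'); W=cloud(p,M); Tt=(W-T[:3,3])@T[:3,:3]  # tool coords
F=p['frame'].astype(int)
def pl(v0,v1,u0,u1):
    P=Tt[v0:v1,u0:u1].reshape(-1,3); P=P[np.isfinite(P).all(1)]; c=np.median(P,0); P=P[np.linalg.norm(P-c,axis=1)<.05]
    c=P.mean(0); n=np.linalg.svd(P-c)[2][2]; return c,n,len(P)
c1,n1,k1=pl(205,260,300,350); print('side face',c1.round(4),n1.round(4),k1)
c2,n2,k2=pl(158,185,295,355); print('end face',c2.round(4),n2.round(4),k2)
# expected from grasp
Tg=np.eye(4); q=[.185,.53,.82,-.117]; Rg=R.from_quat([q[1],q[2],q[3],q[0]]).as_matrix()
u=np.array([*e(-65.75),0]); print('exp u',(Rg.T@u).round(4),'exp n',(Rg.T@[0,0,1]).round(4),'exp mid',(Rg.T@(np.array([.5319,-.1531,.015])-[.5315,-.1515,.0095])).round(4),'exp end c',(Rg.T@(np.array([.5319,-.1531,.015])-.06*u-[.5315,-.1515,.0095])).round(4))
```

```text
side face [ 0.0246  0.0007 -0.0346] [ 0.4306 -0.0043  0.9025] 2737
end face [ 0.0493  0.0007 -0.0317] [-9.044e-01 -2.000e-04  4.268e-01] 1616
exp u [-9.043e-01 -9.000e-04  4.269e-01] exp n [-0.4269  0.0042 -0.9043] exp mid [-0.0038 -0.0003 -0.0043] exp end c [ 0.0504 -0.0002 -0.0299]
```

```bash
cat >> plan.py <<'E'
U=np.array([-.9043,-.0009,.4269]); U/=np.linalg.norm(U); N=np.array([-.4269,.0042,-.9043]); MID=np.array([-.0038,0,-.0043])
def place(mid,nd):
    n=N-U*(N@U); n/=np.linalg.norm(n); A=np.stack([U,n,np.cross(U,n)],1)
    w=np.array([*e(nd),0]); B=np.stack([[0,0,-1.],w,np.cross([0,0,-1.],w)],1); Rp=B@A.T
    return np.array(mid)-Rp@MID, Rp
E
python3 - <<'E'
from plan import *
stat(); q=None
for m in [(.60,-.08,.26),(.6522,.0024,.16),(.6522,.0024,.077)]: q=show(*place(m,-100),q)
E
```

```text
t 13.4 tcp [ 0.5326 -0.1516  0.1112] yawY 24.3 tilt -0.9029 j [-0.314  0.177  1.97  -0.484  0.739 -0.416] F [-0.3  0.  -2.8] tau [  0.1 -40.3 -30.5  -1.2  -0.7  -0.2] w 30.0
t [ 0.601  -0.0746  0.2616] q [-0.75  0.51  1.5   0.91  1.83 -0.67] 0.0 clr [0.003, -0.057]
row [-26.3, 95.1, -153.3] [-12.5, 87.0, 36.2]
t [0.6532 0.0078 0.1616] q [-0.6   0.67  1.5   0.97  1.63 -0.72] 0.0 clr [-0.019, 0.019]
row [65.3, 175.8, -85.5] [-12.5, 87.0, 36.2]
t [0.6532 0.0078 0.0786] q [-0.6   0.81  1.48  0.97  1.57 -0.81] 0.0 clr [-0.055, 0.028]
row [101.0, 175.2, -10.6] [-12.5, 87.0, 36.2]
```

Request:
{"op": "apply_moves", "data": {"targets": [[-20,10,-45,0,0,0,24],[-40,20,-90,0,0,0,24],[-55,40,-130,-1,8,3,24],[-50,60,-150,-2,16,6,24],[-26,95,-153,-12,87,36,24],[-26,95,-153,-12,87,36,24],[-26,95,-153,-12,87,36,24],[-26,95,-153,-12,87,36,24]]}}

```text
clock: 14.2
eef_pos: [0.6006, -0.0743, 0.2594]
ee_rot: [-0.114, 0.647, 0.731, 0.183]
force: [1.1, 0.1, -3.1]
width: 0.338
```

Run:
```python
from plan import *
stat(); q=None
for m in [(.60,-.08,.26),(.6522,.0024,.18)]: q=show(*place(m,-100),q)
```

```text
t 14.2 tcp [ 0.6006 -0.0743  0.2594] yawY 5.5 tilt -0.9069 j [-0.531  0.273  1.513  0.405  1.524 -0.707] F [ 1.1  0.1 -3.1] tau [  2.6 -51.7 -34.4   0.7  -0.    0.1] w 29.7
t [ 0.601  -0.0746  0.2616] q [-0.75  0.51  1.5   0.91  1.83 -0.67] 0.0 clr [0.003, -0.057]
row [0.6, 0.6, -2.1] [-6.3, 39.5, 16.3]
t [0.6532 0.0078 0.1816] q [-0.6   0.64  1.5   0.98  1.65 -0.69] 0.0 clr [-0.012, 0.018]
row [35.7, 50.5, 108.3] [-6.3, 39.5, 16.3]
```

Request:
{"op": "apply_moves", "data": {"targets": [[0,0,-2,-6,40,16,24],[0,0,-2,-6,40,16,24],[0,0,-2,-6,40,16,24],[0,0,-2,-6,40,16,24],[0,0,-2,-6,40,16,24],[10,14,31,-6,40,16,24],[20,28,62,-6,40,16,24],[30,44,95,-6,40,16,24]]}}

```text
clock: 15.0
eef_pos: [0.6462, -0.0033, 0.1866]
ee_rot: [-0.348, 0.646, 0.541, 0.411]
force: [1.0, -0.1, -1.5]
width: 0.34
```

Run:
```python
from plan import *
stat(); q=None
for m in [(.6522,.0024,.16),(.6522,.0024,.077)]: q=show(*place(m,-100),q)
p,M=cam('scene'); save(p,'sc15.png'); a=cv2.imread('pics/sc15.png');cv2.imwrite('pics/sc15.png',cv2.resize(a[130:280,270:430],None,fx=4,fy=4))
W=cloud(p,M);F=p['frame'].astype(int);x,y,z=W[...,0],W[...,1],W[...,2]
m=(F[...,0]-F[...,2]>40)&(F[...,0]-F[...,1]>20)&(abs(z-.015)<.01)&(np.hypot(x-.651,y-.004)<.05); print(m.sum())
p,M=cam('side'); save(p,'s15.png'); a=cv2.imread('pics/s15.png');cv2.imwrite('pics/s15.png',cv2.resize(a[150:310,200:400],None,fx=4,fy=3.7))
```

```text
t 15.0 tcp [ 0.6462 -0.0033  0.1866] yawY -10.0 tilt -0.4194 j [-0.62   0.64   1.495  0.966  1.679 -0.692] F [ 1.  -0.1 -1.5] tau [ -2.6 -59.2 -24.9   3.1   3.9   0.1] w 29.9
t [0.6532 0.0078 0.1616] q [-0.6   0.67  1.5   0.97  1.63 -0.72] 0.0 clr [-0.019, 0.019]
row [-17.6, 5.1, 21.5] [-0.4, -0.5, -0.2]
t [0.6532 0.0078 0.0786] q [-0.6   0.81  1.48  0.97  1.57 -0.81] 0.0 clr [-0.055, 0.028]
row [-92.9, 5.6, 56.4] [-0.4, -0.5, -0.2]
98
```

View pics/sc15.png

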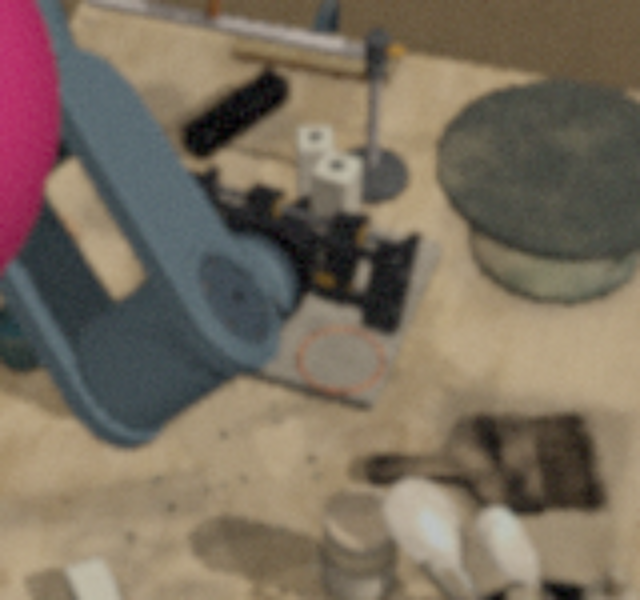

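View pics/s15.png

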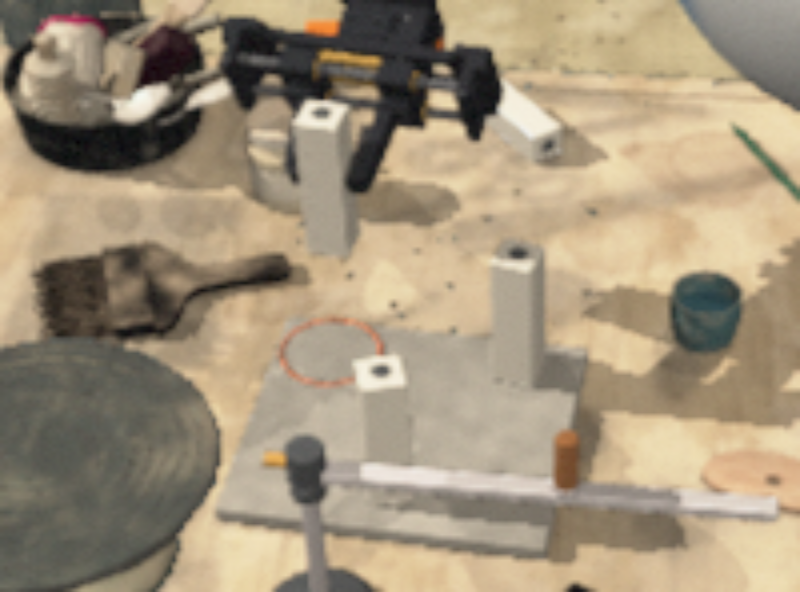

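Request:
{"op": "apply_moves", "data": {"targets": [[-9,5,20,0,0,0,24],[-18,5,22,0,0,0,24],[-36,5,30,0,0,0,24],[-54,5,38,0,0,0,24],[-66,5,44,0,0,0,24],[-74,5,47,0,0,0,24],[-82,5,51,0,0,0,24],[-82,5,51,0,0,0,24]]}}

```text
clock: 15.9
eef_pos: [0.6502, 0.0118, 0.0873]
ee_rot: [-0.352, 0.646, 0.54, 0.409]
force: [-0.2, 0.2, -2.3]
width: 0.335
```

Run:
```python
from plan import *
stat(); q=None
for m in [(.6522,.0024,.079),(.6522,.0024,.075)]: q=show(*place(m,-100),q)
T,o=pose(); print('mid now',(T[:3,:3]@MID+T[:3,3]).round(4),'axis',(T[:3,:3]@U).round(4))
p,M=cam('wrist'); save(p,'w16.png')
p,M=cam('side'); save(p,'s16.png'); a=cv2.imread('pics/s16.png');cv2.imwrite('pics/s16.png',cv2.resize(a[150:310,200:400],None,fx=4,fy=3.7))
```

```text
t 15.9 tcp [0.6502 0.0118 0.0873] yawY -9.7 tilt -0.4172 j [-0.596  0.804  1.476  0.97   1.588 -0.797] F [-0.2  0.2 -2.3] tau [ -0.3 -60.  -22.9   3.3   3.3  -0.1] w 29.5
t [0.6532 0.0078 0.0806] q [-0.6   0.81  1.48  0.97  1.57 -0.81] 0.0 clr [-0.054, 0.028]
row [-7.5, 3.7, -0.3] [-0.8, -0.6, -0.5]
t [0.6532 0.0078 0.0766] q [-0.6   0.82  1.48  0.97  1.57 -0.82] 0.0 clr [-0.056, 0.028]
row [-11.1, 3.7, 1.4] [-0.8, -0.6, -0.5]
mid now [0.6493 0.0064 0.0857] axis [-0.0117  0.0128 -0.9999]
```

View pics/w16.png

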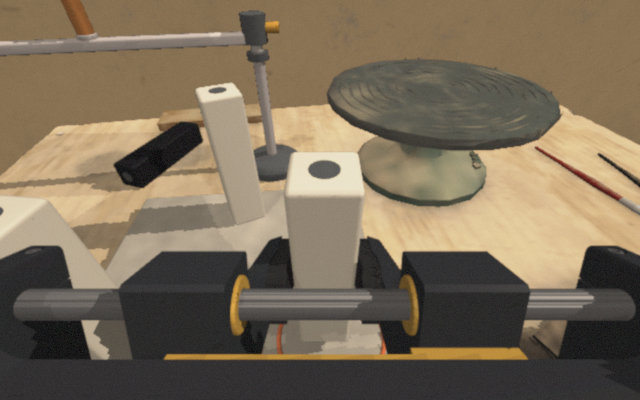

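View pics/s16.png

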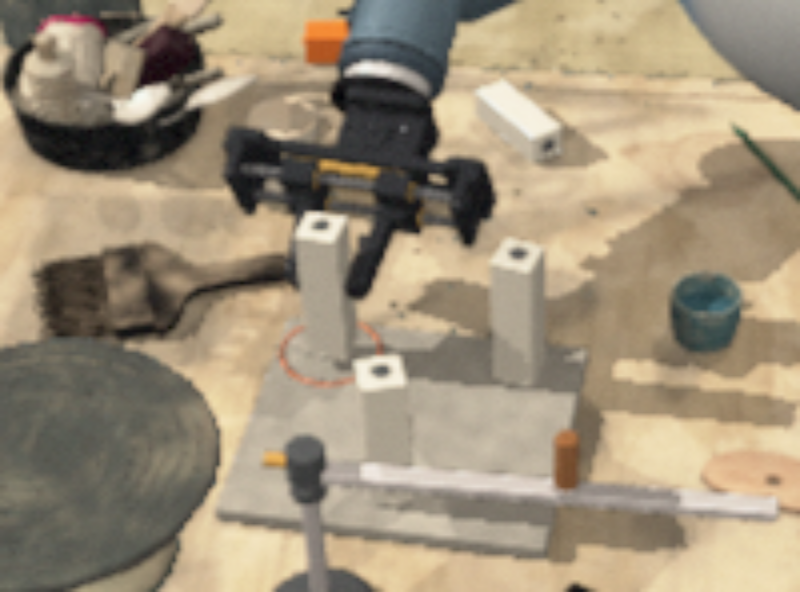

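Request:
{"op": "apply_moves", "data": {"targets": [[-2,4,-2,-1,-0.5,-0.5,24],[-4,4,-1,-1,-0.5,-0.5,24],[-6,4,-1,-1,-0.5,-0.5,24],[-8,4,0,-1,-0.5,-0.5,24],[-9,4,0,-1,-0.5,-0.5,24],[-10,4,1,-1,-0.5,-0.5,24],[-10,4,1,-1,-0.5,-0.5,24],[-10,4,1,-1,-0.5,-0.5,24]]}}

```text
clock: 16.8
eef_pos: [0.6541, 0.0079, 0.079]
ee_rot: [-0.342, 0.648, 0.541, 0.413]
force: [0.4, 0.1, -3.1]
width: 0.337
```

Run:
```python
from plan import *
stat(); q=None
for m in [(.6522,.0024,.075)]: q=show(*place(m,-100),q)
T,o=pose(); print('mid now',(T[:3,:3]@MID+T[:3,3]).round(4),'axis',(T[:3,:3]@U).round(4), 'world down 1mm in tool',(T[:3,:3].T@[0,0,-1]).round(2))
```

```text
t 16.8 tcp [0.6541 0.0079 0.079 ] yawY -10.4 tilt -0.4253 j [-0.6    0.814  1.475  0.975  1.567 -0.816] F [ 0.4  0.1 -3.1] tau [  0.  -60.  -22.2   3.3   3.4   0. ] w 29.6
t [0.6532 0.0078 0.0766] q [-0.6   0.82  1.48  0.97  1.57 -0.82] 0.0 clr [-0.056, 0.028]
row [-2.3, -0.9, 0.9] [0.2, -0.1, 0.1]
mid now [0.6531 0.0024 0.0774] axis [ 0.0036  0.0012 -1.    ] world down 1mm in tool [-0.91 -0.    0.43]
```

Still carrying the weight (-3 N), and 2.4 mm above. I'll lower it a little further.

Request:
{"op": "apply_moves", "data": {"targets": [[-1,-1,0.5,0,0,0,24],[-1.5,-1,0.7,0,0,0,24],[-2,-1,0.9,0,0,0,24],[-2.3,-1,1.1,0,0,0,24],[-2.6,-1,1.2,0,0,0,24],[-2.6,-1,1.2,0,0,0,24],[-2.6,-1,1.2,0,0,0,24],[-2.6,-1,1.2,0,0,0,24]]}}

```text
clock: 17.6
eef_pos: [0.6532, 0.008, 0.0767]
ee_rot: [-0.342, 0.647, 0.542, 0.413]
force: [-2.1, -0.5, 1.8]
width: 0.333
```

Run:
```python
from plan import *
stat()
T,o=pose(); print('mid now',(T[:3,:3]@MID+T[:3,3]).round(4),'axis',(T[:3,:3]@U).round(4))
```

```text
t 17.6 tcp [0.6532 0.008  0.0767] yawY -10.3 tilt -0.4248 j [-0.6    0.817  1.477  0.975  1.565 -0.82 ] F [-2.1 -0.5  1.8] tau [  0.1 -57.8 -21.7   2.7   2.3  -0.1] w 29.3
mid now [0.6522 0.0026 0.0751] axis [ 0.0041  0.0016 -1.    ]
```

Contact with the shelf shows: the force went from -3 to +1.8 N. I'll release and back off along the tool axis.

Request:
{"op": "apply_moves", "data": {"targets": [[0,0,0,0,0,0,33],[0,0,0,0,0,0,38],[0,0,0,0,0,0,44],[0,0,0,0,0,0,50],[0,0,-5,0,0,0,50],[0,0,-15,0,0,0,50],[0,0,-30,0,0,0,50],[0,0,-50,0,0,0,50]]}}

```text
clock: 18.4
eef_pos: [0.6446, -0.0375, 0.0984]
ee_rot: [-0.342, 0.647, 0.542, 0.413]
force: [0.4, -0.4, -0.7]
width: 0.568
```

Run:
```python
from plan import *
stat()
p,M=cam('wrist'); save(p,'w18.png')
p,M=cam('side'); save(p,'s18.png'); a=cv2.imread('pics/s18.png');cv2.imwrite('pics/s18.png',cv2.resize(a[150:310,200:400],None,fx=4,fy=3.7))
```

```text
t 18.4 tcp [ 0.6446 -0.0375  0.0984] yawY -10.3 tilt -0.4247 j [-0.664  0.798  1.449  0.934  1.632 -0.811] F [ 0.4 -0.4 -0.7] tau [  1.8 -58.7 -21.9   3.    2.5  -0.1] w 50.0
```

View pics/w18.png

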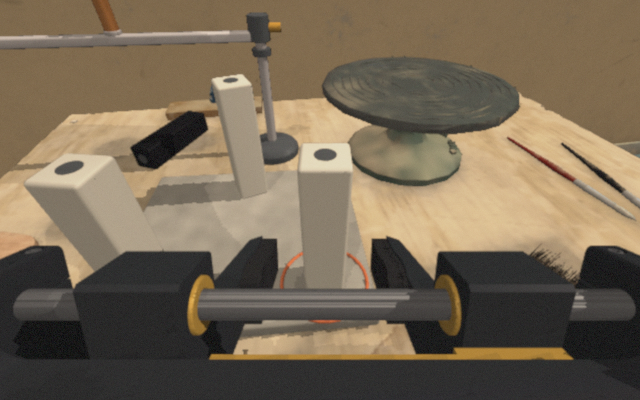

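View pics/s18.png

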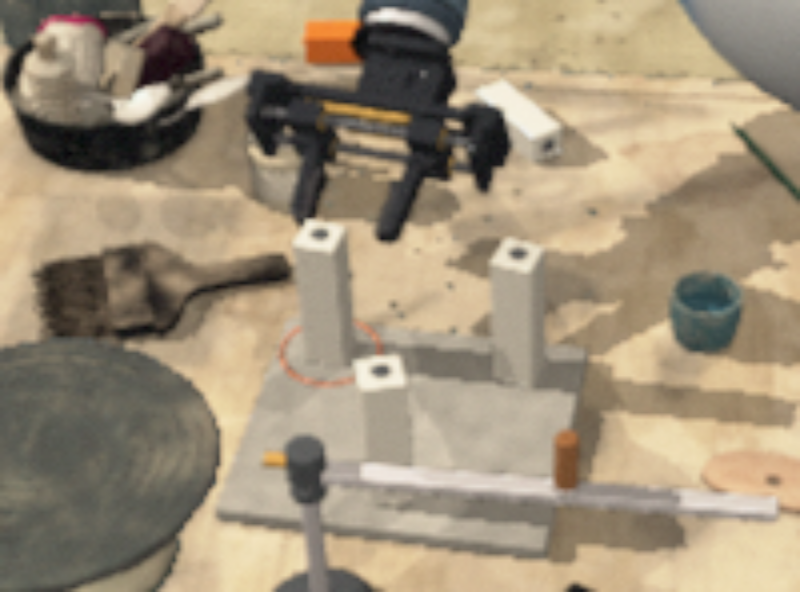

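Run:
```python
from plan import *
p,M=cam('side'); W=cloud(p,M); F=p['frame'].astype(int); x,y,z=W[...,0],W[...,1],W[...,2]
m=(np.hypot(x-.474,y-.245)<.04)&(z>.162)&(z<.205)&(F[...,0]-F[...,2]>30); print('handle',m.sum(),W[m].mean(0))
p,M=cam('scene'); W=cloud(p,M); F=p['frame'].astype(int); x,y,z=W[...,0],W[...,1],W[...,2]
m=(np.hypot(x-.474,y-.245)<.04)&(z>.162)&(z<.205)&(F[...,0]-F[...,2]>30); print('handle',m.sum(),W[m].mean(0))
to([.63,-.12,.26]); to([.60,-.12,.30],-60)
```

```text
handle 87 [0.47458433 0.25104602 0.18433755]
handle 34 [0.4717058  0.24288179 0.18469197]
row [110.7, 0.8, -144.3] [0.0, 0.0, 0.0]
row [144.8, -28.5, -166.3] [-27.7, -60.7, 44.2]
```

Request:
{"op": "apply_moves", "data": {"targets": [[14,0,-35,0,0,0,40],[40,0,-70,0,0,0,40],[75,0,-105,0,0,0,40],[110,0,-144,0,0,0,40],[145,-28,-166,-28,-61,44,40],[145,-28,-166,-28,-61,44,40],[145,-28,-166,-28,-61,44,40],[145,-28,-166,-28,-61,44,40]]}}

```text
clock: 19.4
eef_pos: [0.6001, -0.12, 0.3006]
ee_rot: [-0.202, 0.836, 0.445, 0.249]
force: [-0.8, 0.7, -0.2]
width: 0.453
```

Run:
```python
from plan import *
stat(); to([.4735,.248,.27],-93)
```

```text
t 19.4 tcp [ 0.6001 -0.12    0.3006] yawY -31.8 tilt -0.7941 j [-0.706  0.245  1.536  0.618  1.585 -0.175] F [-0.8  0.7 -0.2] tau [ -3.3 -44.1 -34.    3.8   1.9  -1.9] w 39.9
row [157.5, -295.7, 200.4] [-25.4, -29.7, 56.8]
```

Request:
{"op": "apply_moves", "data": {"targets": [[157,-296,200,-25,-30,57,40],[157,-296,200,-25,-30,57,40],[157,-296,200,-25,-30,57,40],[157,-296,200,-25,-30,57,40],[157,-296,200,-25,-30,57,40],[157,-296,200,-25,-30,57,40],[157,-296,200,-25,-30,57,40],[157,-296,200,-25,-30,57,40]]}}

```text
clock: 20.2
eef_pos: [0.4902, 0.1984, 0.2738]
ee_rot: [-0.04, 0.997, 0.057, 0.037]
force: [1.5, -0.1, 0.1]
width: 0.453
```

Run:
```python
from plan import *
stat(); to([.4735,.248,.27],-93)
```

```text
t 20.2 tcp [0.4902 0.1984 0.2738] yawY -83.3 tilt -0.994 j [ 0.114 -0.019  1.754  0.079  1.33   1.554] F [ 1.5 -0.1  0.1] tau [ -4.4 -37.5 -33.    1.1  -0.8  -2.9] w 39.8
row [-11.4, -50.8, 6.8] [-4.7, -4.1, 9.6]
```

Request:
{"op": "apply_moves", "data": {"targets": [[-11,-51,7,-5,-4,10,40],[-11,-51,7,-5,-4,10,40],[-11,-51,7,-5,-4,10,40],[-11,-51,7,-5,-4,10,40],[-11,-51,7,-5,-4,10,40],[-11,-51,7,-5,-4,10,40],[-11,-51,7,-5,-4,10,40],[-11,-51,7,-5,-4,10,40]]}}

```text
clock: 21.0
eef_pos: [0.4741, 0.2475, 0.27]
ee_rot: [0.002, 1.0, -0.031, 0.001]
force: [-0.8, -0.3, -0.1]
width: 0.452
```

Run:
```python
from plan import *
p,M=cam('wrist'); save(p,'w21.png'); W=cloud(p,M); F=p['frame'].astype(int); x,y,z=W[...,0],W[...,1],W[...,2]
m=(np.hypot(x-.474,y-.247)<.03)&(z>.165)&(z<.205)&(F[...,0]-F[...,2]>30); print('handle',m.sum(),W[m].mean(0),W[m].min(0),W[m].max(0))
stat(); to([.4735,.248,.164],-93)
```

```text
handle 389 [0.47538108 0.24607333 0.19173857] [0.46676553 0.23925831 0.1652186 ] [0.48013052 0.25312547 0.20030499]
t 21.05 tcp [0.474  0.2477 0.27  ] yawY -93.5 tilt -1.0 j [ 0.262  0.065  1.672 -0.005  1.404  1.895] F [-0.2  0.1  0.3] tau [ -0.1 -38.3 -35.   -0.   -0.1  -0. ] w 39.8
row [-0.8, -0.7, 106.0] [0.2, -0.1, -0.5]
```

View pics/w21.png

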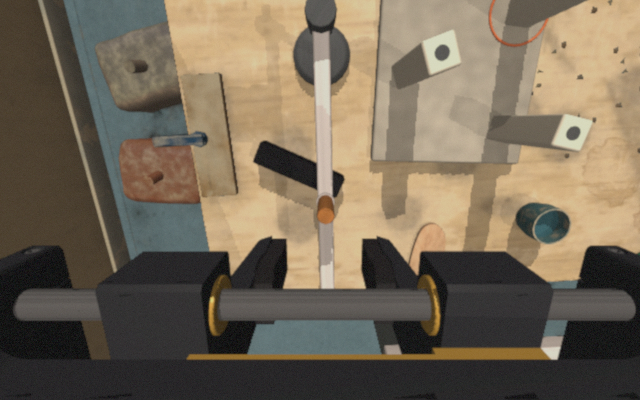

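Handle at (325,209), centred between the open fingers. I'll descend and close to a loose cage.

Request:
{"op": "apply_moves", "data": {"targets": [[-1,-0.5,45,0,0,0,38],[-1,-0.5,85,0,0,0,38],[-1,-0.5,106,0,0,0,34],[-1,-0.5,106,0,0,0,28],[-1,-0.5,106,0,0,0,22],[-1,-0.5,106,0,0,0,20],[-1,-0.5,106,0,0,0,20],[-1,-0.5,106,0,0,0,20]]}}

```text
clock: 21.85
eef_pos: [0.474, 0.2481, 0.1653]
ee_rot: [0.002, 1.0, -0.031, 0.002]
force: [-0.7, 0.5, -0.8]
width: 0.227
```

```bash
cat > arc.py <<'E'
from plan import *
import sys
AX=np.array([.6232,.2409])
def arc(dirs):
    for d in dirs:
        a=np.radians(d); print(d,end=' '); to([*(AX+.1495*np.array([np.cos(a),np.sin(a)])),.164],d+90)
stat(); T,o=pose(); c=T[:2,3]-AX; print('r',np.hypot(*c),'dir',np.degrees(np.arctan2(c[1],c[0])))
E
python3 - <<'E'
from arc import *
arc([-177,-171,-165,-159,-153,-147,-141,-135])
E
```

```text
t 21.85 tcp [0.474  0.2481 0.1653] yawY -93.5 tilt -1.0 j [ 0.263  0.17   1.777 -0.005  1.192  1.897] F [-0.7  0.5 -0.8] tau [ -0.  -40.3 -31.8  -0.   -0.1  -0. ] w 20.0
r 0.14932468308370714 dir 177.25440700533733
-177 row [0.8, 15.0, 1.4] [0.2, -0.2, -6.5]
-171 row [3.4, 30.4, 1.4] [0.2, -0.2, -12.5]
-165 row [7.5, 45.5, 1.5] [0.2, -0.2, -18.5]
-159 row [13.3, 60.0, 1.6] [0.2, -0.2, -24.5]
-153 row [20.5, 73.9, 1.7] [0.2, -0.2, -30.5]
-147 row [29.1, 87.0, 1.7] [0.3, -0.2, -36.5]
-141 row [39.1, 99.0, 1.8] [0.3, -0.2, -42.5]
-135 row [50.3, 110.0, 1.9] [0.3, -0.2, -48.5]
```

Request:
{"op": "apply_moves", "data": {"targets": [[1,15,1,0,0,-6,20],[3,30,1,0,0,-12,20],[7.5,45.5,1,0,0,-18,20],[13,60,1,0,0,-24,20],[20.5,74,1,0,0,-30,20],[29,87,1,0,0,-36,20],[39,99,1,0,0,-42,20],[50,110,1,0,0,-48,20]]}}

```text
clock: 22.65
eef_pos: [0.5177, 0.1347, 0.1655]
ee_rot: [0.002, 0.925, 0.381, 0.002]
force: [-0.0, 0.6, 0.6]
width: 0.228
```

Run:
```python
from arc import *
arc([-130,-124,-118,-112,-106,-101,-97,-94])
```

```text
t 22.65 tcp [0.5177 0.1347 0.1655] yawY -45.3 tilt -1.0 j [ 0.035  0.168  1.779 -0.004  1.19   0.826] F [-0.   0.6  0.6] tau [  0.7 -41.2 -31.1  -0.2  -0.1   1.7] w 20.0
r 0.14968655570548117 dir -134.83278528936933
-130 row [0.8, 12.6, 1.6] [0.3, -0.1, -5.3]
-124 row [3.1, 28.1, 1.7] [0.3, -0.0, -11.3]
-118 row [6.9, 43.2, 1.8] [0.3, -0.0, -17.3]
-112 row [12.3, 57.9, 1.9] [0.3, -0.0, -23.3]
-106 row [19.3, 71.9, 2.0] [0.3, 0.0, -29.3]
-101 row [26.1, 83.0, 2.1] [0.3, 0.0, -34.3]
-97 row [32.3, 91.4, 2.1] [0.3, 0.0, -38.3]
-94 row [37.3, 97.5, 2.2] [0.3, 0.1, -41.3]
```

Request:
{"op": "apply_moves", "data": {"targets": [[1,13,1,0,0,-5,20],[3,28,1,0,0,-11,20],[7,43,1,0,0,-17,20],[12,58,1,0,0,-23,20],[19,72,1,0,0,-29,20],[26,83,1,0,0,-34,20],[32,91,1,0,0,-38,20],[37,97,1,0,0,-41,20]]}}

```text
clock: 23.45
eef_pos: [0.613, 0.0916, 0.1657]
ee_rot: [0.003, 0.732, 0.681, 0.001]
force: [-0.5, -0.3, 0.0]
width: 0.231
```

Run:
```python
from arc import *
arc([-92,-89,-87,-86,-85,-84,-83,-82])
p,M=cam('wrist'); save(p,'w23.png')
for n in ('scene','side'):
    p,M=cam(n); W=cloud(p,M); x,y,z=W[...,0],W[...,1],W[...,2]
    m=(x>.4)&(x<.75)&(y>-.1)&(y<.22)&(z>.142)&(z<.157); l=cv2.fitLine((W[m][:,:2]).astype(np.float32),cv2.DIST_HUBER,0,.01,.01).ravel(); print('barline',m.sum(),l,np.degrees(np.arctan2(l[1],l[0])))
    m=(np.hypot(x-.652,y-.002)<.035)&(z>.125)&(z<.139); print('prop top',m.sum(),W[m].mean(0) if m.any() else '')
    save(p,n+'23.png')
```

```text
t 23.45 tcp [0.613  0.0916 0.1657] yawY -4.1 tilt -1.0 j [-0.041  0.345  1.558 -0.003  1.233  0.032] F [-0.5 -0.3  0. ] tau [ -0.  -50.4 -32.2   0.1  -0.3   0.5] w 20.3
r 0.1496688322637251 dir -93.91878513404029
-92 row [0.3, 5.0, 1.7] [0.3, 0.2, -2.1]
-89 row [0.8, 12.8, 1.8] [0.3, 0.2, -5.1]
-87 row [1.3, 18.0, 1.8] [0.3, 0.2, -7.1]
-86 row [1.7, 20.6, 1.8] [0.3, 0.2, -8.1]
-85 row [2.1, 23.2, 1.8] [0.3, 0.2, -9.1]
-84 row [2.5, 25.7, 1.8] [0.3, 0.2, -10.1]
-83 row [3.0, 28.3, 1.8] [0.3, 0.2, -11.1]
-82 row [3.5, 30.9, 1.9] [0.3, 0.2, -12.1]
barline 126 [0.05952636 0.99822676 0.60995716 0.05776825] 86.58737
prop top 72 [ 6.51640145e-01 -5.57858872e-04  1.33291753e-01]
barline 224 [0.07149571 0.99744093 0.61731493 0.1584818 ] 85.90009
prop top 18 [0.6563535  0.01100172 0.13149263]
```

View pics/w23.png

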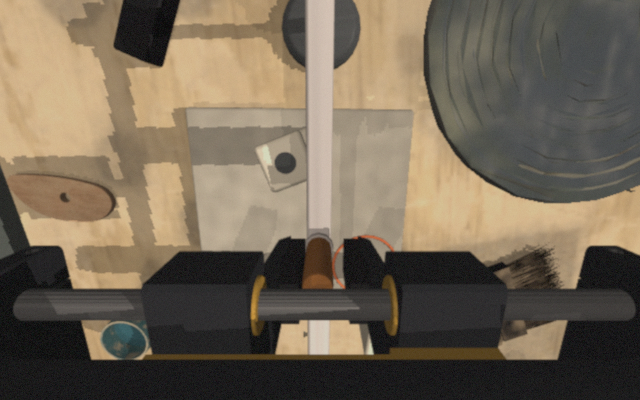

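Request:
{"op": "apply_moves", "data": {"targets": [[0,5,1,0,0,-2,20],[0.5,11,1,0,0,-4,20],[1,16,1,0,0,-6,20],[1.7,20.5,1,0,0,-8,20],[2.5,25,1,0,0,-10,20],[3,28,1,0,0,-11,20],[3.5,30.5,1,0,0,-12,20],[3.5,30.5,1,0,0,-12,20]]}}

```text
clock: 24.4
eef_pos: [0.6434, 0.0931, 0.1649]
ee_rot: [0.003, 0.658, 0.753, 0.001]
force: [0.1, -1.0, -0.0]
width: 0.227
```

```bash
cat > chk.py <<'E'
from arc import *
def chk(tag):
    P=[];L=[]
    for n in ('scene','side'):
        p,M=cam(n); W=cloud(p,M); x,y,z=W[...,0],W[...,1],W[...,2]
        m=(x>.4)&(x<.75)&(y>-.1)&(y<.215)&(z>.142)&(z<.157); l=cv2.fitLine((W[m][:,:2]).astype(np.float32),cv2.DIST_HUBER,0,.01,.01).ravel(); d=np.degrees(np.arctan2(l[1],l[0]))
        off=(.6527-l[2])*l[1]-(.0026-l[3])*l[0]
        print(n,'bar',m.sum(),round(float(d),1),'prop(assumed .6527,.0026) offset from line mm',round(float(off)*1000,1))
        m=(np.hypot(x-.652,y-.002)<.035)&(z>.03)&(z<.13); print(' prop side mean',m.sum(),W[m].mean(0).round(4))
        save(p,n+tag+'.png')
    a=cv2.imread(f'pics/scene{tag}.png')[140:260,290:410]; b=cv2.imread(f'pics/side{tag}.png')[210:330,240:360]
    cv2.imwrite(f'pics/c{tag}.png',np.hstack([cv2.resize(a,(400,400)),cv2.resize(b,(400,400))]))
E
python3 -c "
from chk import *
chk('24')"
```

```text
t 24.4 tcp [0.6434 0.0931 0.1649] yawY 7.7 tilt -1.0 j [-0.037  0.409  1.474 -0.003  1.253 -0.17 ] F [ 0.1 -1.  -0. ] tau [  0.  -52.9 -32.9   0.1   0.   -0.2] w 20.0
r 0.14913348542528038 dir -82.22304908025117
scene bar 142 -83.6 prop(assumed .6527,.0026) offset from line mm -1.5
 prop side mean 246 [ 0.6534 -0.0081  0.0814]
side bar 241 -82.0 prop(assumed .6527,.0026) offset from line mm 3.9
 prop side mean 132 [0.6484 0.0141 0.0669]
```

View pics/c24.png

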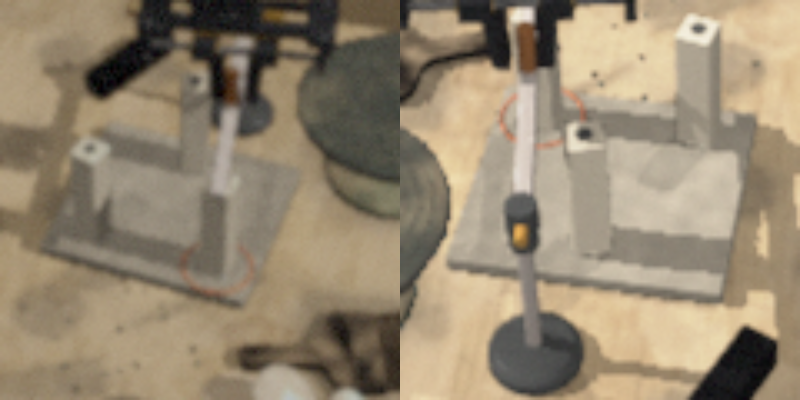

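The bar's centre line passes within about 4 mm of the prop's axis. I'll open and lift clear.

Request:
{"op": "apply_moves", "data": {"targets": [[0,0,0,0,0,0,28],[0,0,0,0,0,0,36],[0,0,0,0,0,0,40],[0,0,0,0,0,0,40],[0,0,-30,0,0,0,40],[0,0,-70,0,0,0,40],[0,0,-120,0,0,0,40],[0,0,-160,0,0,0,40]]}}

```text
clock: 25.3
eef_pos: [0.6425, 0.0936, 0.3277]
ee_rot: [0.004, 0.658, 0.753, 0.001]
force: [1.6, 0.8, -0.3]
width: 0.456
```

Request:
{"op": "apply_moves", "data": {"targets": [[0,0,0,0,0,0,40],[0,0,0,0,0,0,40],[0,0,0,0,0,0,40],[0,0,0,0,0,0,40],[0,0,0,0,0,0,40],[0,0,0,0,0,0,40],[0,0,0,0,0,0,40],[0,0,0,0,0,0,40]]}}

```text
clock: 26.1
eef_pos: [0.6424, 0.0936, 0.3275]
ee_rot: [0.004, 0.658, 0.753, 0.001]
force: [-0.1, 0.2, 0.2]
width: 0.452
```

Run:
```python
from chk import *
chk('25')
p,M=cam('wrist'); save(p,'w25.png')
for n in ['jar','slip_cup','standing_1']:
    for c in ('scene','side'):
        p,M=cam(c)
        print(n,c,[(round(d['conf'],2),(M[:3,:3]@np.array(d['at'])+M[:3,3]).round(3).tolist()) for d in r.boxes_of(p,n)[:3]])
```

```text
t 26.1 tcp [0.6424 0.0936 0.3275] yawY 7.6 tilt -1.0 j [-0.036  0.286  1.304 -0.003  1.545 -0.169] F [-0.1  0.2  0.2] tau [ -0.  -50.5 -36.2   0.1  -0.    0. ] w 39.7
r 0.14852477372362421 dir -82.55902300693941
scene bar 169 -82.8 prop(assumed .6527,.0026) offset from line mm -0.7
 prop side mean 241 [ 0.6535 -0.0075  0.0816]
side bar 305 -82.9 prop(assumed .6527,.0026) offset from line mm 0.9
 prop side mean 196 [0.6464 0.0132 0.0799]
jar scene [(0.83, [0.72, -0.22, 0.065])]
jar side [(0.66, [0.715, -0.177, 0.058])]
slip_cup scene [(0.65, [0.389, -0.052, 0.03])]
slip_cup side [(0.57, [0.389, -0.042, 0.031])]
standing_1 scene [(0.77, [0.517, 0.001, 0.088]), (0.74, [0.582, 0.06, 0.019]), (0.57, [0.594, 0.126, 0.092])]
standing_1 side [(0.73, [0.516, 0.026, 0.092]), (0.67, [0.596, 0.152, 0.091])]
```

View pics/w25.png

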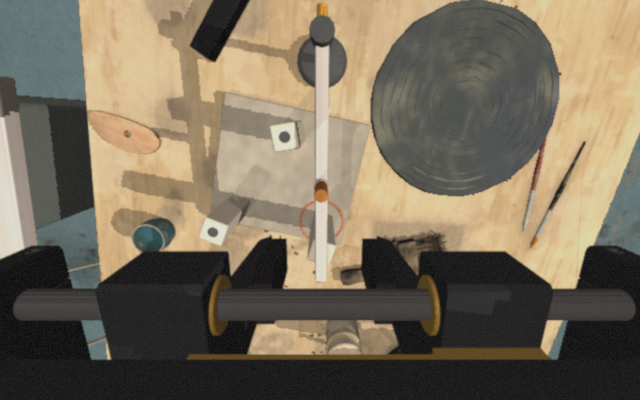

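View pics/c25.png

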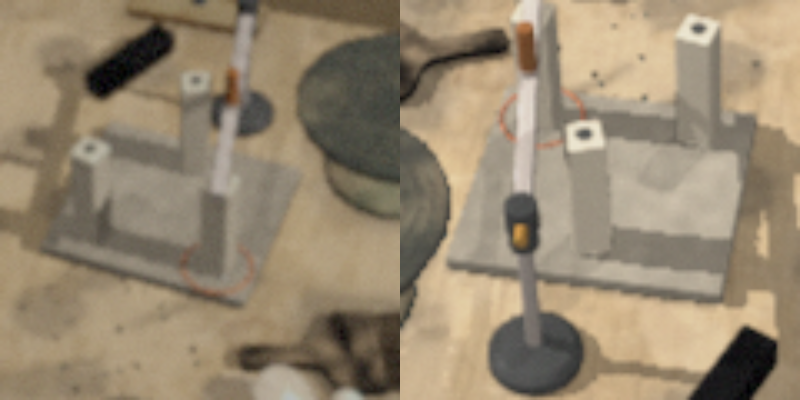

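The bar lies over the new prop, which stands upright inside the ring. The standing props, jar and cup are where they were, and the gripper is clear, so I'm handing in.

```bash
python3 -c "
from bench import r
print(r.sign_off())"
```

```text
the job is handed in; nothing more can be done
None
```

The third prop stands upright in the ring with the gauge bar back over it, and I handed the job in at about 26 s of the 72 s. No verdict was reported.

- **Bar off:** I swung it to about 1.5 rad with the fingers loosely round the handle.
- **Prop:** I gripped the long white prop, which measured 119.7 x 29.4 mm, with the tool tilted 25°. I turned it 90°, lowered it until the force showed contact with the shelf, and let go. It then stood untouched for about five seconds before the bar was swung back over it.
- **Bar back:** Two cameras put the bar's centre line within 1 mm of where the prop was set down. That position was the one computed at release; the prop itself was only checked roughly in both views.
- **Rest of the scene:** The standing props, jar and cup read within about 5 mm of their first positions, which is about the detector's error. The gripper ended well clear of everything.

**Balloons:** by my arm model, the arm overlapped the space of the white hanging balloon during the pick and the placing. I felt no force, and the balloon did not move in the pictures taken on the way down. None of the other checks disagreed.

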